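Clamp a glass vial in the ratchet vise

TASK

Take the small vial with the black cap, stand it upright on the bed between the two jaws of the little bench vise and let it go. Then turn the vise's black ratchet knob clockwise (seen from above), regripping as needed and going by feel because the worn drive has free play that differs each time, until the jaw has closed on the vial and the ratchet slips; stop and let go of the knob as soon as it plainly slips (by some 10 to 30 degrees). Leave the two white-capped vials and the beaker where they stand.

Things in the scene. Friction and masses are not known exactly. Their poses are not given: they have to be found in the camera images.
- black_vial_centre (a point): centre (half-way up) of the clear glass vial with the BLACK screw cap and a paper label: 22 mm diameter, 51 mm tall (glass to 45 mm, the 18 mm wide cap above), standing upright; the point is 25.5 mm above its foot; z up along the vial; 32 g
- black_vial: the same vial; origin at the centre of its foot
- white_vial_a: a vial of the same size with a WHITE cap, standing near the black one; origin at its foot; leave it
- white_vial_b: a second white-capped vial of the same size; origin at its foot; leave it
- beaker: small empty glass beaker, 46 mm diameter, 58 mm tall; origin at its foot; leave it
- vise: bench vise fixed to the worktop; aluminium base plate 64 (x) by 190 (y) by 10 mm high, origin at the centre of its underside. Along its own y, from -y to +y: fixed jaw (y -73 to -50 mm, top 36 mm above the worktop, clamping face at y = -50 mm, its rubber liner 14 mm wide), gap over the bed, moving jaw, grey gear housing (50 by 56 mm, centre y = +60 mm, top at 44 mm) with the knob on top
- nest (a point): point on the bed (top of the base plate, 10 mm above the worktop) midway between the fixed jaw's face and the moving jaw's face when that is fully open (16 mm from the fixed face; fully open gap 32 mm); axes parallel to the vise's: y is the line the jaws close along
- moving_jaw: steel jaw, 36 mm wide, rubber liner 14 mm wide, top 36 mm above the worktop. Origin on its clamping face (looks to the vise's -y) at bed height; the gap is its y distance from the fixed face; starts 0 to 4 mm in from the open 32 mm. Only the knob drives it: 8 mm per rad clockwise against about 0.08 N m, but first the knob turns loosely through free play of up to 1.3 rad (unknown). It stays where left, some 10 N remaining on the vial
- knob_centre (a point): centre of the round black fluted knob: 34 mm diameter, 31 mm tall, upright axis; this point lies on the axis, 70 mm above the worktop, 13 mm below the knob's top; below the knob is a 37 mm wide, 51 mm above the worktop at its top, brass index ring which turns with the knob until the ratchet slips. White mark on the knob, black tick on the ring
- ratchet_knob (a joint): slip of the ratchet: angle (rad) of the knob past the brass ring, 0 at the start (marks in line), growing clockwise. Constant while knob and ring turn together; grows only when the ratchet slips, at about 0.24 N m, once the jaw is blocked by the vial (about 20 N on it). It slips at a steady torque; the clicks are not felt as bumps. 30 degrees is 0.52 rad
Things that resemble listed ones, but are neither listed nor needed, are in the scene too. Leave any green look-alike of the black_vial alone.

How it is judged:
By the outcome, as a careful person would: the job done as asked, in the order asked, and still so for the second after the job is handed in, with the robot touching nothing.
It also fails if it takes over 64 s, if anything falls off the work surface, if the arm or the gripper's body presses on something with over 40 N, if the wrist force passes 120 N, or if a joint passes its speed limit or range.

ROBOT

A 6-joint arm with a two-finger parallel gripper is mounted at the origin on a cart in front of the work surface, level with it; the furniture and walls round the work are solid. World frame = base frame: x ahead of the robot, y to its left, z up, the work surface at z = 0. Lengths are in mm, angles in rad, forces in N, time in s.
With the tool pointing down it reaches from about 400 to 925 mm from the base axis. Payload 12.5 kg.
Tool frame: the origin (TCP) lies on the centre line of the jaws, within the pads' length; the fingertips stand 14 mm ahead of it and the grasp point (between the pads) lies 5 mm behind it; z points along the fingers, y is the direction in which the jaws open and shut (so a half turn about z gives the same grasp; the last joint's range is limited). The gripper opens to 95 mm and grips with 3 to 60 N. Pads are 20 mm wide; open, the fingers measure 119 mm over their backs; the gripper's body (75 mm by 180 mm) begins 59 mm behind the grasp point.
Start: joints at [1.094, 0.491, 1.559, -0, 1.092, -0.106], TCP at [226.46, 582.547, 228.661] pointing down, gripper open.
Joint ranges: [-3.1, 3.1], [-0.84, 2.19], [0.05, 2.79], [-1.13, 4.28], [0.06, 2.93], [-2.69, 2.69]. Speed limits (rad/s): [2.22, 2.22, 2.79, 3.14, 3.14, 3.14].

INTERFACE

Orientations are given as [roll, pitch, yaw] about the fixed x, y, z axes, in that order (R = Rz(yaw) Ry(pitch) Rx(roll)).
In Python, from cell import * gives the robot as it stands.
- The arm moves only by the tool play_rows, never from a script. Its argument "moves" is a list of rows, each a list of 7 numbers: the shift along the tool's x, y, z in m, then the turn, a rotation vector about the tool's x, y, z in rad, then the opening in per cent of the stroke, from 0 (shut) to 100 (fully open). In form: [[tx, ty, tz, ax, ay, az, claw], ...]. A call has 1 to 8 rows; each row shifts and turns the pose as measured when the row begins, along the tool's axes as they then stand; what a row does not reach is not made up. A row lasts 1/10 s, in which the tool goes at most 50 mm and 8.59 degrees, less where a joint would pass 70% of its speed; a pose out of reach is approached as far as the arm can. A call is refused whole if a number of a shift passes 0.05 or a number of a turn 0.15, either way. A call with a gripper value outside its range is refused whole. The fingers move at their own pace and stop on an object; the grip force is fixed at half the most. Time passes only in rows, so rows that do not move let the fingers close. It gives the time, the measured TCP pose, the force and the opening at its end, in the units of the state.
- state(): the state, without advancing time (a new reading comes with each control period).
- read_camera(name): name is "scene" or "top" or "wrist"; returns a dict with "img" (400x640x3 uint8, red, green, blue), "fx", "fy", "cx", "cy" (pixels), "k1" (the pictures are not rectified: a ray, as slopes to the right and down, at radius r is drawn at 1 + k1 r^2 times it, then the intrinsics apply), "R" (3x3) and "t" (3): a world point X has camera coordinates R X + t. Camera axes: x right, y down, z forward; pixel columns grow to the right and rows downward; lengths in mm; the calibration is good to about 2 mm. A picture is of the moment at which its call begins. There is no depth.
- job_done(): hands the job in, once; it reports no verdict.
The state is a dict: "t": time; "joints": joint angles; "qvel": joint speeds; "tau": joint torques, N m; "eef_pos": TCP position; "tcp_rot": TCP orientation; "ft_force": force on the tool from outside, world axes, zero at the start; "moment": the same for the moment, N m; "opening": opening from 0.0 (shut) to 1.0 (fully open).
Only numpy, scipy, OpenCV 4.12 (cv2) and the standard library are available. Lean on these libraries where they do the work, as an engineer would, in place of code of your own. Each camera call takes 0.05 s, during which the arm holds its last target.

## Working session

There is one attempt and no reset: what is moved stays moved. The work goes in short steps, Python scripts to look and compute and a tool call to move; the robot and the scene stay as the last step left them, time stands still between calls to the robot, and variables do not carry over. Pictures are saved under pics/ and viewed, and the job is handed in when it is done.

Besides the shell and the picture viewer there is one more tool, called after ">>>" as name(argument=value, ...) on one line, values as JSON. play_rows: Moves the arm, as the interface text tells. Its arguments: {"type":"object","properties":{"moves":{"type":"array"}},"required":["moves"]}

```bash
mkdir -p pics; ls
python3 - <<'E'
from cell import *
import cv2
s=state(); print({k:(v if not hasattr(v,'round') else v) for k,v in s.items()})
for n in ["scene","top","wrist"]:
    c=read_camera(n); cv2.imwrite(f"pics/{n}0.png",c["img"][:,:,::-1])
    print(n,c["fx"],c["fy"],c["cx"],c["cy"],c["k1"],c["R"],c["t"])
E
```

```text
pics
{'t': 0.0, 'joints': array([ 1.09440453e+00,  4.91554601e-01,  1.55946048e+00, -1.41563669e-05,
        1.09171574e+00, -1.05612733e-01]), 'qvel': array([-0.00053249, -0.00040886, -0.00054543,  0.0001134 , -0.0006997 ,
        0.00041753]), 'tau': array([ 3.04597990e-03, -6.12638783e+01, -2.58186346e+01,  6.93333778e-02,
        4.81262757e-02, -1.43166412e-04]), 'eef_pos': array([226.34289307, 582.31949457, 228.06102702]), 'tcp_rot': array([-3.14045950e+00, -1.07496528e-04,  2.77082006e+00]), 'ft_force': array([-0.09366694,  0.16171289, -0.57668571]), 'moment': array([ 0.02927479, -0.03343379, -0.00112241]), 'opening': 1.0026871698167403}
scene 489.4453387573744 489.4453387573744 320.7005889741728 192.92882354576471 -0.025435431254694704 [[ 0.48151149 -0.87624718  0.01837287]
 [-0.35426903 -0.21376498 -0.91038343]
 [ 0.80164839  0.43185114 -0.41335753]] [-257.57962829  245.84204324  870.68460133]
top 363.8753668757698 363.8753668757698 320.3480955321208 193.31703475583265 -0.04387404512930807 [[ 0.01801749 -0.99980552 -0.00801839]
 [-0.99808413 -0.01751055 -0.05934175]
 [ 0.0591898   0.00907222 -0.99820552]] [  -5.7828623   551.28152819 1069.89640772]
wrist 279.3966474840463 279.3966474840463 318.73634174649527 202.29199518489253 -0.002175954697991647 [[ 0.36234702  0.93204153 -0.00179519]
 [ 0.89025823 -0.34553153  0.29672924]
 [ 0.27594368 -0.10911713 -0.95495996]] [-625.04477405  -32.9425733   393.98009688]
```

View pics/scene0.png

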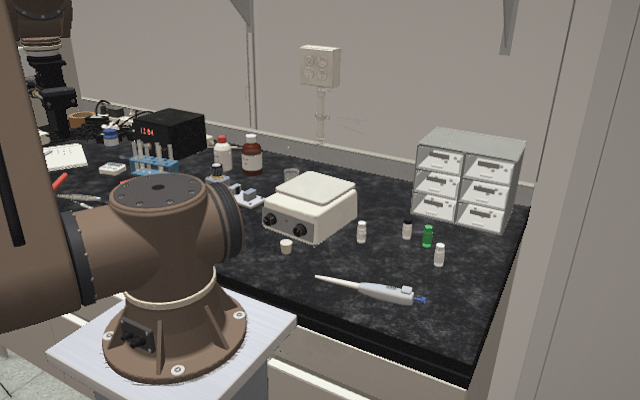

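View pics/top0.png

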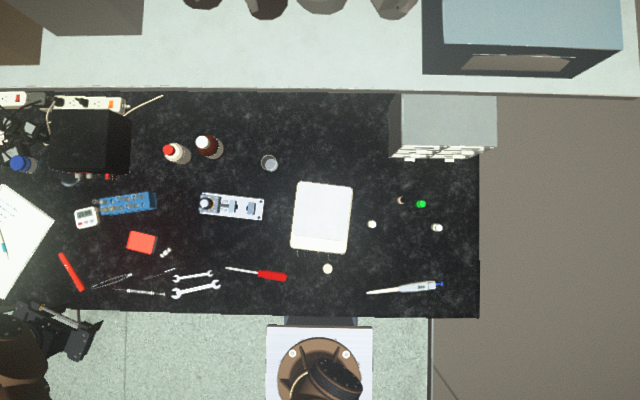

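View pics/wrist0.png

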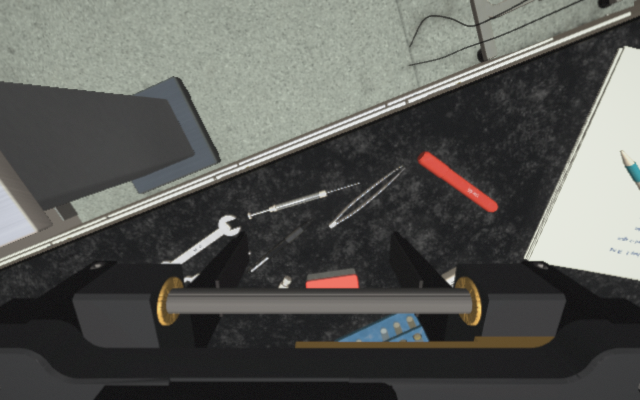

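```bash
cat > h.py <<'E'
import numpy as np, cv2
def ray(c,u,v):
    k=c["k1"]; x=(u-c["cx"])/c["fx"]; y=(v-c["cy"])/c["fy"]
    p=np.array([x,y]); q=p.copy()
    for _ in range(20): q=p/(1+k*(q@q))
    R=np.array(c["R"]); t=np.array(c["t"])
    return -R.T@t, R.T@np.array([q[0],q[1],1.])
def onz(c,u,v,z):
    o,d=ray(c,u,v); return o+d*(z-o[2])/d[2]
def tri(*obs):
    A=np.zeros((3,3));b=np.zeros(3);L=[]
    for c,u,v in obs:
        o,d=ray(c,u,v); d=d/np.linalg.norm(d); M=np.eye(3)-np.outer(d,d); A+=M;b+=M@o; L.append((o,d))
    X=np.linalg.solve(A,b); return X,[np.linalg.norm(np.cross(X-o,d)) for o,d in L]
def proj(c,X):
    q=np.array(c["R"])@np.array(X)+np.array(c["t"]); x=q[:2]/q[2]; x=x*(1+c["k1"]*(x@x)); return x*c["fx"]+[c["cx"],c["cy"]]
def crop(c,fn,u0,u1,v0,v1,s):
    im=c["img"][v0:v1,u0:u1,::-1]; cv2.imwrite(fn,cv2.resize(im,None,fx=s,fy=s,interpolation=cv2.INTER_CUBIC))
E
python3 - <<'E'
from cell import *; from h import *
t=read_camera("top"); s=read_camera("scene")
crop(t,"pics/t1.png",355,455,185,245,8); crop(t,"pics/t2.png",190,290,180,235,8); crop(s,"pics/s1.png",350,450,205,275,8); crop(s,"pics/s2.png",195,275,155,215,8)
for u,v in [(401,200),(421,204),(437,228),(372,224)]: print(onz(t,u,v,51))
for u,v in [(207,203),(264,208)]: print(onz(t,u,v,50))
E
```

```text
[ 533.99809361 -229.52260078   51.        ]
[ 523.43779793 -287.52202519   51.        ]
[ 455.07739972 -334.05568378   51.        ]
[ 463.47570699 -146.39800931   51.        ]
[515.31858159 332.76137722  50.        ]
[503.9044239  165.91336637  50.        ]
```

View pics/t1.png

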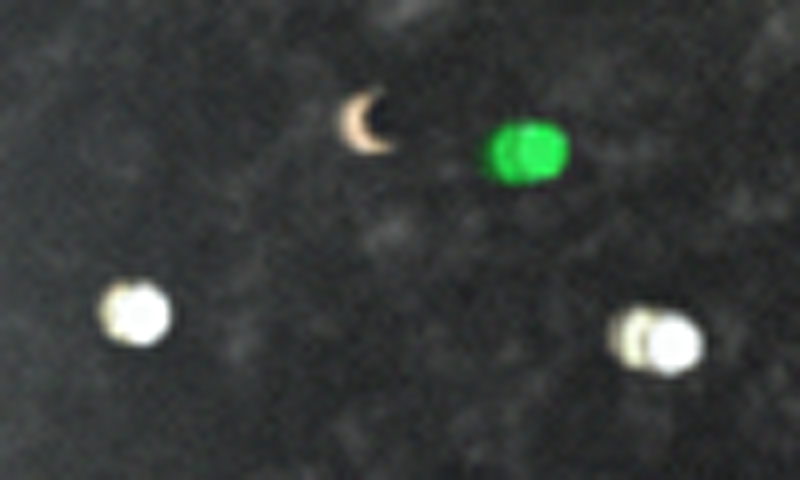

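View pics/t2.png

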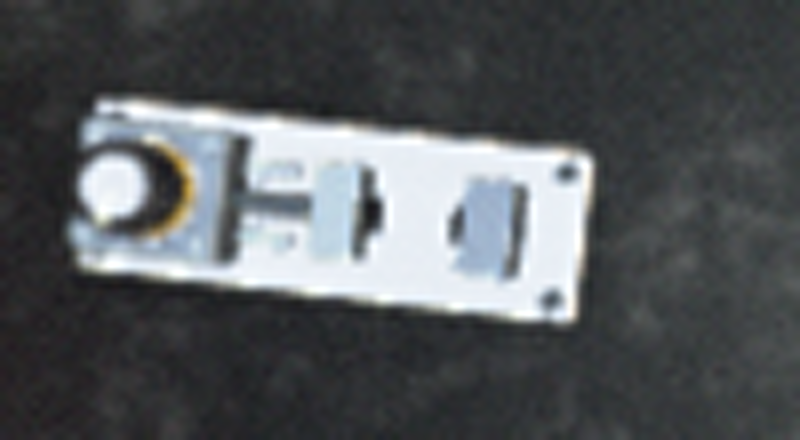

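View pics/s1.png

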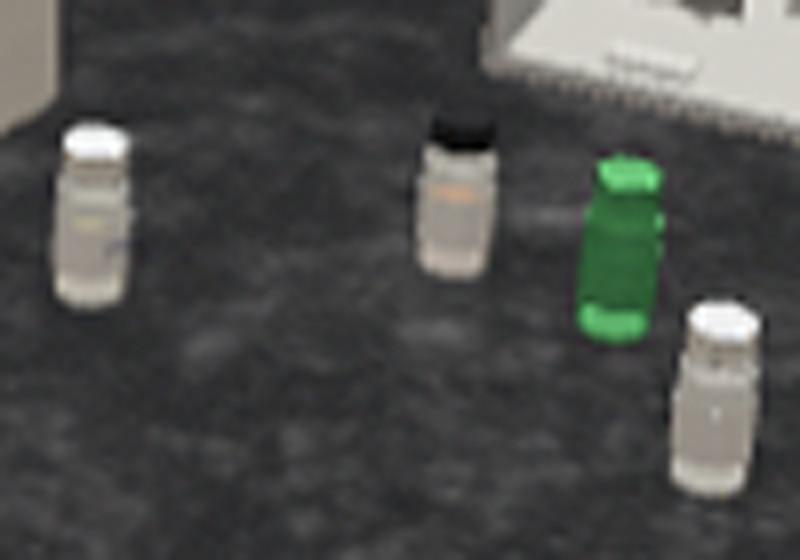

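View pics/s2.png

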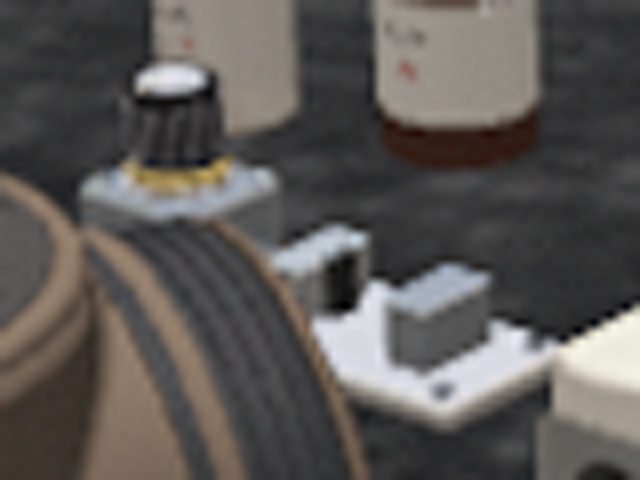

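Run:
```python
from cell import *; from h import *
np.set_printoptions(precision=1,suppress=True)
t=read_camera("top"); s=read_camera("scene"); w=read_camera("wrist")
print("cab bottom",onz(s,413,218,0),onz(s,502,230,0))
print("cab top front edge guess", tri((s,417,143),(t,390,155))[0])
for z in (0,150): print("cab edge top cam",z,onz(t,392,158,z),onz(t,495,158,z))
print("cap scene/top",tri((s,407.9,219.8),(t,403.7,200)))
print("foot",onz(s,406.9,237.5,0),"cap",onz(s,407.9,220,51), onz(t,403.7,200,51))
print("balance",onz(t,300,183,80),onz(t,350,250,80), tri((s,354,183),(t,353,187)))
print("wristcam pos",-w["R"].T@w["t"])
P=[onz(t,190+u/8,180+v/8,10) for u,v in [(97,97),(595,152),(578,322),(78,268)]]
for p in P: print(p)
c=sum(P)/4; d=(P[0]+P[3]-P[1]-P[2])[:2]; print("centre",c,"ang of vise y",np.arctan2(d[1],d[0]),"len",np.linalg.norm(d)/2)
print("knob top from top",onz(t,190+112/8,180+187/8,83), tri((t,190+112/8,180+187/8),(s,195+172/8,155+80/8)))
```

```text
cab bottom [ 640.1 -219.9    0. ] [ 692.8 -438.     0. ]
cab top front edge guess [ 647.1 -188.3  196.8]
cab edge top cam 0 [ 664.  -212.4    0. ] [ 670.2 -529.8    0. ]
cab edge top cam 150 [ 639.9 -184.2  150. ] [ 645.3 -458.4  150. ]
cap scene/top (array([ 534.4, -238.5,   47. ]), [np.float64(0.25803182454476287), np.float64(0.25803182454474344)])
foot [ 532.5 -241.4    0. ] cap [ 526.1 -241.3   51. ] [ 534.1 -237.3   51. ]
balance [575.6  61.3  80. ] [390.8 -82.   80. ] (array([563.8, -83.2,  98.2]), [np.float64(3.783559611223485), np.float64(3.783559611223451)])
wristcam pos [147.1 614.2 385.3]
[549.  361.8  10. ]
[531.6 172.   10. ]
[467.8 176.7  10. ]
[484.3 366.6  10. ]
centre [508.2 269.3  10. ] ang of vise y 1.4815427854136867 len 190.5649908212697
knob top from top [513.2 330.6  83. ] (array([514. , 330.4,  80.1]), [np.float64(1.336845616897807), np.float64(1.3368456168979437)])
```

```bash
cat > plan.py <<'E'
import numpy as np
from cell import *
def wrap(a): return (a+np.pi)%(2*np.pi)-np.pi
def plan(tx,ty,tz,yaw,claw,dyaw=None,polar=True,step=.046,maxang=.145):
    s=state(); p=np.array(s["eef_pos"])/1000; y0=s["tcp_rot"][2]
    T=np.array([tx,ty,tz])/1000
    if dyaw is None: dyaw=wrap(yaw-y0)
    r0,r1=np.hypot(*p[:2]),np.hypot(*T[:2]); a0=np.arctan2(p[1],p[0]); da=wrap(np.arctan2(T[1],T[0])-a0)
    f=lambda q:(np.array([(r0+(r1-r0)*q)*np.cos(a0+da*q),(r0+(r1-r0)*q)*np.sin(a0+da*q),p[2]+(T[2]-p[2])*q]) if polar else p+(T-p)*q)
    L=np.sum(np.linalg.norm(np.diff([f(q) for q in np.linspace(0,1,50)],axis=0),axis=1))
    n=int(max(1,np.ceil(L/step),np.ceil(abs(dyaw)/maxang)))
    print("n",n,"from",np.round(p*1000,1),"yaw",round(y0,3),"dyaw",round(dyaw,3))
    for i in range(n):
        d=f((i+1)/n)-f(i/n); y=y0+dyaw*i/n
        X=np.array([np.cos(y),np.sin(y),0]);Y=np.array([np.sin(y),-np.cos(y),0])
        print([round(float(d@X),4),round(float(d@Y),4),round(float(-d[2]),4),0,0,round(-dyaw/n,3),claw])
E
python3 - <<'E'
from plan import *
plan(534,-238,185,2.443,100)
E
```

```text
n 22 from [226.4 582.5 228.6] yaw 2.771 dyaw -0.328
[-0.0458, -0.0035, 0.002, 0, 0, np.float64(0.015), 100]
[-0.0454, -0.0062, 0.002, 0, 0, np.float64(0.015), 100]
[-0.0448, -0.0088, 0.002, 0, 0, np.float64(0.015), 100]
[-0.0441, -0.0114, 0.002, 0, 0, np.float64(0.015), 100]
[-0.0432, -0.0139, 0.002, 0, 0, np.float64(0.015), 100]
[-0.0422, -0.0164, 0.002, 0, 0, np.float64(0.015), 100]
[-0.041, -0.0188, 0.002, 0, 0, np.float64(0.015), 100]
[-0.0398, -0.0211, 0.002, 0, 0, np.float64(0.015), 100]
[-0.0383, -0.0234, 0.002, 0, 0, np.float64(0.015), 100]
[-0.0368, -0.0255, 0.002, 0, 0, np.float64(0.015), 100]
[-0.0351, -0.0275, 0.002, 0, 0, np.float64(0.015), 100]
[-0.0333, -0.0295, 0.002, 0, 0, np.float64(0.015), 100]
[-0.0314, -0.0313, 0.002, 0, 0, np.float64(0.015), 100]
[-0.0295, -0.033, 0.002, 0, 0, np.float64(0.015), 100]
[-0.0274, -0.0345, 0.002, 0, 0, np.float64(0.015), 100]
[-0.0252, -0.036, 0.002, 0, 0, np.float64(0.015), 100]
[-0.023, -0.0373, 0.002, 0, 0, np.float64(0.015), 100]
[-0.0207, -0.0384, 0.002, 0, 0, np.float64(0.015), 100]
[-0.0184, -0.0395, 0.002, 0, 0, np.float64(0.015), 100]
[-0.016, -0.0404, 0.002, 0, 0, np.float64(0.015), 100]
[-0.0135, -0.0411, 0.002, 0, 0, np.float64(0.015), 100]
[-0.011, -0.0417, 0.002, 0, 0, np.float64(0.015), 100]
```

>>> play_rows(moves=[[-0.046,-0.003,0,0,0,0.015,100],[-0.045,-0.006,0,0,0,0.015,100],[-0.045,-0.009,0,0,0,0.015,100],[-0.044,-0.011,0,0,0,0.015,100],[-0.043,-0.014,0,0,0,0.015,100],[-0.042,-0.016,0,0,0,0.015,100],[-0.041,-0.019,0,0,0,0.015,100],[-0.04,-0.021,0,0,0,0.015,100]])

```text
t: 1.2
eef_pos: [506.5, 347.6, 228.1]
tcp_rot: [3.14, -0.0, 2.656]
ft_force: [0.4, 0.1, 0.1]
opening: 1.003
```

>>> play_rows(moves=[[-0.038,-0.023,0,0,0,0.015,100],[-0.037,-0.026,0,0,0,0.015,100],[-0.035,-0.028,0,0,0,0.015,100],[-0.033,-0.03,0,0,0,0.015,100],[-0.031,-0.031,0,0,0,0.015,100],[-0.03,-0.033,0,0,0,0.015,100],[-0.027,-0.035,0,0,0,0.015,100],[-0.025,-0.036,0,0,0,0.015,100]])

```text
t: 2.0
eef_pos: [606.2, -4.3, 227.2]
tcp_rot: [3.139, 0.001, 2.53]
ft_force: [0.5, 0.9, -0.0]
opening: 0.997
```

Run:
```python
from plan import *
print(state()["t"],state()["joints"])
plan(534,-238,185,2.443,60)
```

```text
2.0 [-0.11702136  0.46455529  1.61025071  0.00249057  1.064551   -1.07762495]
n 6 from [606.2  -4.3 227.2] yaw 2.53 dyaw -0.087
[-0.0194, -0.0369, 0.007, 0, 0, np.float64(0.015), 60]
[-0.0172, -0.0377, 0.007, 0, 0, np.float64(0.015), 60]
[-0.015, -0.0383, 0.007, 0, 0, np.float64(0.015), 60]
[-0.0129, -0.0389, 0.007, 0, 0, np.float64(0.015), 60]
[-0.0106, -0.0393, 0.007, 0, 0, np.float64(0.015), 60]
[-0.0084, -0.0395, 0.007, 0, 0, np.float64(0.015), 60]
```

>>> play_rows(moves=[[-0.019,-0.037,0.007,0,0,0.015,60],[-0.017,-0.038,0.007,0,0,0.015,60],[-0.015,-0.038,0.007,0,0,0.015,60],[-0.013,-0.039,0.007,0,0,0.015,60],[-0.011,-0.039,0.007,0,0,0.015,60],[-0.008,-0.04,0.007,0,0,0.015,60],[0,0,0,0,0,0,60]])

```text
t: 2.7
eef_pos: [529.0, -252.2, 183.1]
tcp_rot: [3.138, 0.003, 2.431]
ft_force: [-0.4, 0.4, 0.6]
opening: 0.607
```

Run:
```python
from cell import *; from h import *
w=read_camera("wrist"); cv2.imwrite("pics/w1.png",w["img"][:,:,::-1]); print(state()["eef_pos"],proj(w,[534,-238,51]),proj(w,[534,-238,0]))
np.savez("w1.npz",**w)
```

```text
[ 530.00448485 -250.74512424  183.55962391] [331.21375237 193.23240167] [329.35586418 182.21199972]
```

View pics/w1.png

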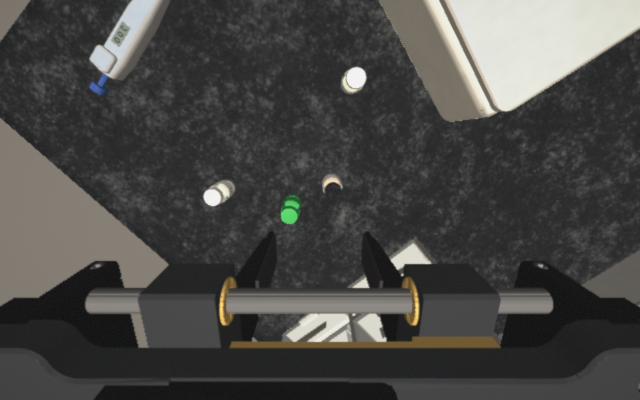

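Run:
```python
from cell import *; from h import *
w=dict(np.load("w1.npz")); crop(w,"pics/w1c.png",270,370,150,225,8)
```

```text
(no output)
```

View pics/w1c.png

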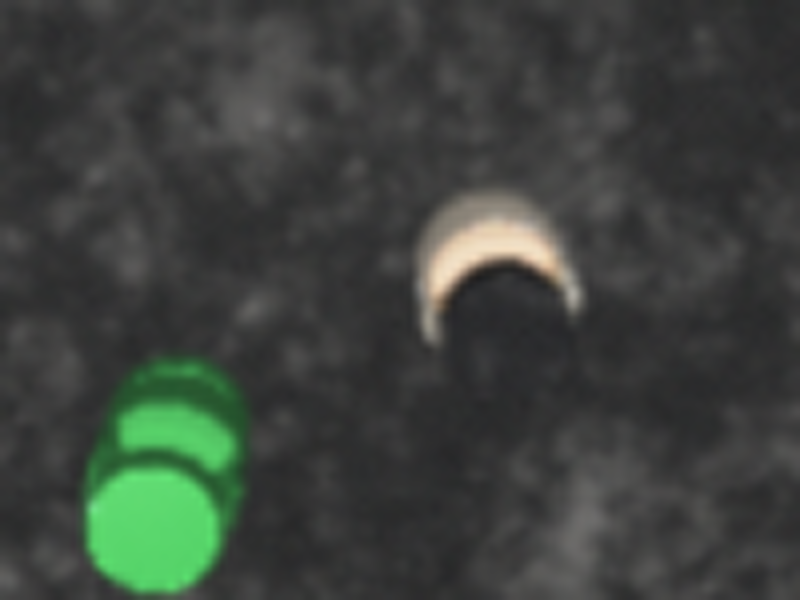

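Run:
```python
from plan import *; from h import *
w=dict(np.load("w1.npz")); s=read_camera("scene");t=read_camera("top")
np.set_printoptions(precision=1,suppress=True)
print(onz(w,333.5,190.9,51),onz(w,330.9,182.3,0)); print(tri((w,333.5,190.9),(s,407.9,220),(t,403.7,200))); print(tri((w,333.5,190.9),(s,407.9,220)))
print("green",onz(w,270+153/8,150+528/8,51))
crop(s,"pics/s3.png",380,440,210,255,12)
```

```text
[ 533.6 -234.5   51. ] [ 535.3 -236.6    0. ]
(array([ 534.8, -237.4,   46.1]), [np.float64(2.207037873777177), np.float64(1.2427477237898124), np.float64(1.1305033434071112)])
(array([ 535.7, -236.7,   45.2]), [np.float64(1.6115158039883202), np.float64(1.611515803988349)])
green [ 523.7 -289.7   51. ]
```

View pics/s3.png

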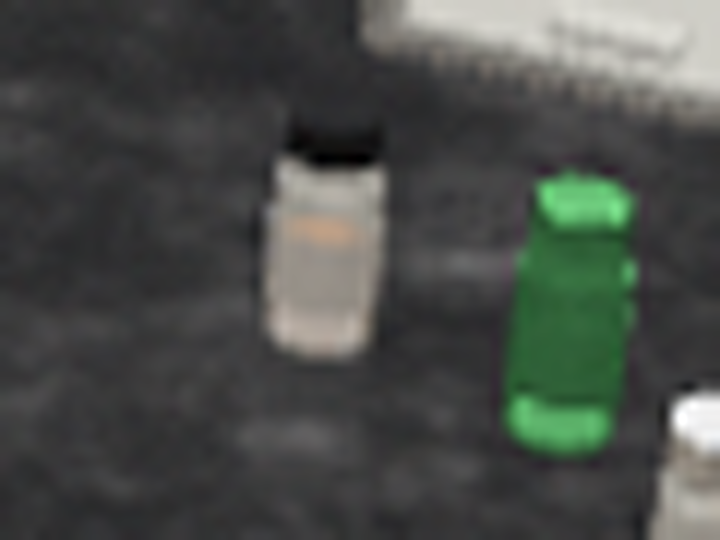

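Run:
```python
from plan import *
plan(534.5,-236.5,85,2.443,42,polar=False)
```

```text
n 3 from [ 531.3 -248.6  184.1] yaw 2.435 dyaw 0.008
[0.0018, 0.0038, 0.033, 0, 0, np.float64(-0.003), 42]
[0.0018, 0.0038, 0.033, 0, 0, np.float64(-0.003), 42]
[0.0018, 0.0038, 0.033, 0, 0, np.float64(-0.003), 42]
```

>>> play_rows(moves=[[0.002,0.004,0.033,0,0,0,42],[0.002,0.004,0.033,0,0,0,42],[0.001,0.003,0.033,0,0,0,42],[0,0,0,0,0,0,42]])

```text
t: 3.25
eef_pos: [539.5, -232.3, 85.2]
tcp_rot: [3.135, 0.011, 2.442]
ft_force: [-0.1, -0.5, 1.0]
opening: 0.421
```

Run:
```python
from plan import *; from h import *
w=read_camera("wrist"); cv2.imwrite("pics/w2.png",w["img"][:,:,::-1])
np.set_printoptions(precision=1,suppress=True)
s=state();p=s["eef_pos"];print(p, proj(w,[p[0],p[1],51]),proj(w,[534.5,-236.5,51]),proj(w,[p[0],p[1],p[2]-14]))
```

```text
[ 540.4 -232.9   87.4] [318.2 236.8] [309.3 234.1] [318.3 251. ]
```

View pics/w2.png

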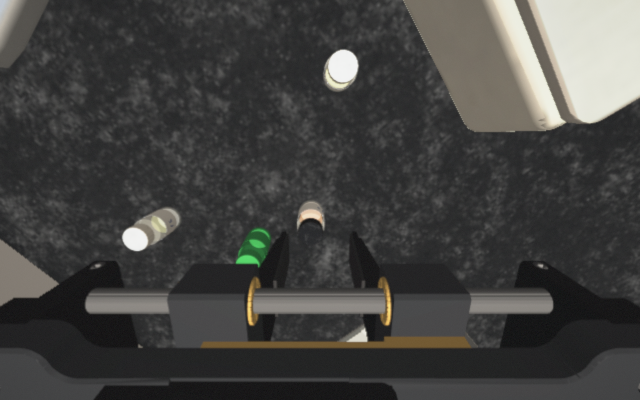

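Run:
```python
from plan import *; from h import *
w=read_camera("wrist"); crop(w,"pics/w2c.png",240,380,180,270,5)
print(onz(w,311,231,51))
plan(534.3,-236,34,2.443,42,polar=False)
```

```text
[ 535.04630273 -235.25642045   51.        ]
n 2 from [ 540.9 -233.7   88.8] yaw 2.441 dyaw 0.002
[0.0018, -0.003, 0.0274, 0, 0, np.float64(-0.001), 42]
[0.0018, -0.003, 0.0274, 0, 0, np.float64(-0.001), 42]
```

View pics/w2c.png

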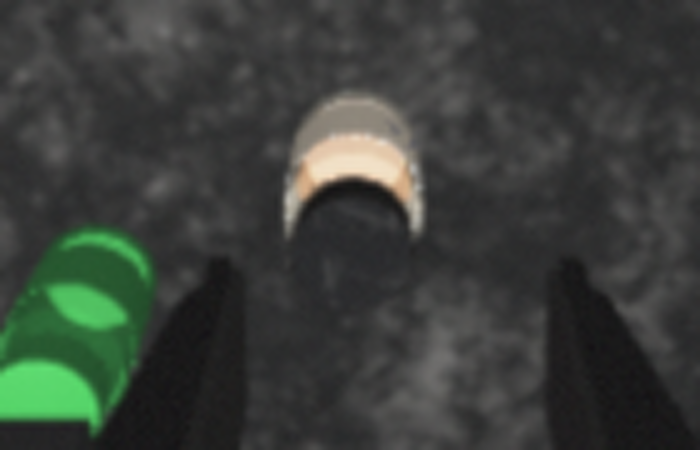

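>>> play_rows(moves=[[0.003,-0.005,0.008,0,0,0,38],[0,0,0,0,0,0,38]])

```text
t: 3.55
eef_pos: [536.7, -235.7, 83.4]
tcp_rot: [3.134, 0.021, 2.443]
ft_force: [-0.6, 0.1, -0.7]
opening: 0.381
```

Run:
```python
from plan import *; from h import *
w=read_camera("wrist"); crop(w,"pics/w3c.png",240,380,180,270,5)
plan(534.5,-235.8,34,2.443,38,polar=False)
```

```text
n 2 from [ 537.3 -236.    84.1] yaw 2.443 dyaw 0.0
[0.0011, -0.0008, 0.025, 0, 0, np.float64(-0.0), 38]
[0.0011, -0.0008, 0.025, 0, 0, np.float64(-0.0), 38]
```

View pics/w3c.png

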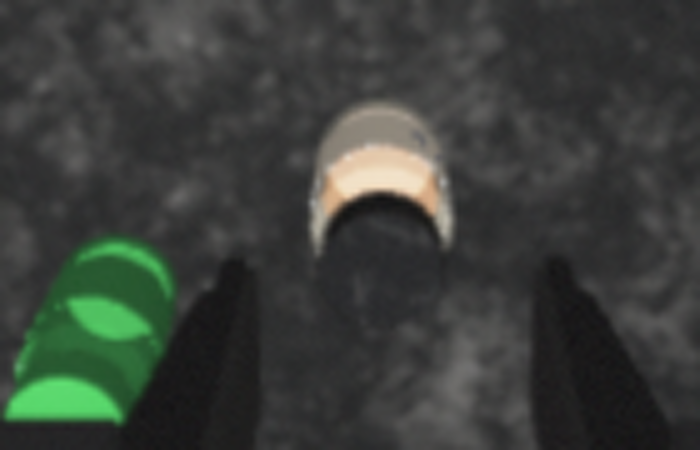

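```bash
cat >> plan.py <<'E'
from scipy.spatial.transform import Rotation as Ro
def tilt():
    r=Ro.from_euler('xyz',state()["tcp_rot"]); y=state()["tcp_rot"][2]
    print("tilt fix rotvec",np.round((r.inv()*Ro.from_euler('xyz',[np.pi,0,y])).as_rotvec(),4))
E
python3 -c "
from plan import *
tilt()"
```

```text
tilt fix rotvec [0.0084 0.022  0.0001]
```

>>> play_rows(moves=[[0.002,-0.002,0.025,0,0,0,38],[0,0,0.022,0,0,0,38],[0,0,0,0,0,0,38]])

```text
t: 3.9
eef_pos: [537.1, -238.1, 39.7]
tcp_rot: [3.132, 0.029, 2.442]
ft_force: [0.7, 0.8, 0.0]
opening: 0.384
```

Run:
```python
from plan import *; from h import *
w=read_camera("wrist"); crop(w,"pics/w4c.png",240,400,180,290,5)
tilt(); plan(534.5,-235.8,34,2.443,38,polar=False)
```

```text
tilt fix rotvec [0.0098 0.0304 0.0001]
n 1 from [ 537.6 -238.4   41. ] yaw 2.442 dyaw 0.001
[0.004, -0.0001, 0.007, 0, 0, np.float64(-0.001), 38]
```

View pics/w4c.png

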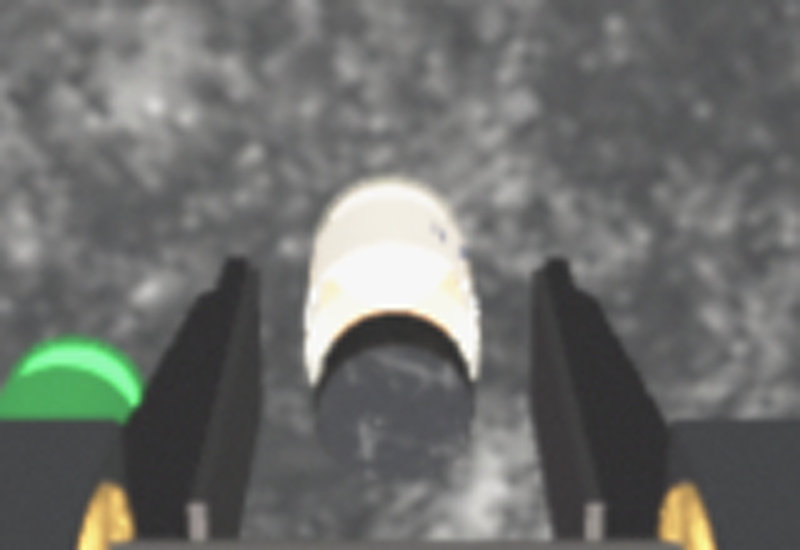

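>>> play_rows(moves=[[0.003,0,0.006,0.01,0.03,0,38],[0,0,0,0,0,0,38]])

```text
t: 4.15
eef_pos: [536.1, -237.0, 36.9]
tcp_rot: [-3.141, 0.001, 2.442]
ft_force: [0.4, -0.2, 0.2]
opening: 0.381
```

Run:
```python
from plan import *; from h import *
w=read_camera("wrist"); crop(w,"pics/w5c.png",240,400,180,290,5)
p=state()["eef_pos"]; print(proj(w,[p[0],p[1],51]))
tilt(); plan(534.5,-235.8,34,2.443,38,polar=False)
```

```text
[318.26445847 270.7749502 ]
tilt fix rotvec [-0.0002  0.0023 -0.    ]
n 1 from [ 536.3 -237.1   37.3] yaw 2.442 dyaw 0.001
[0.0023, -0.0002, 0.0033, 0, 0, np.float64(-0.001), 38]
```

View pics/w5c.png

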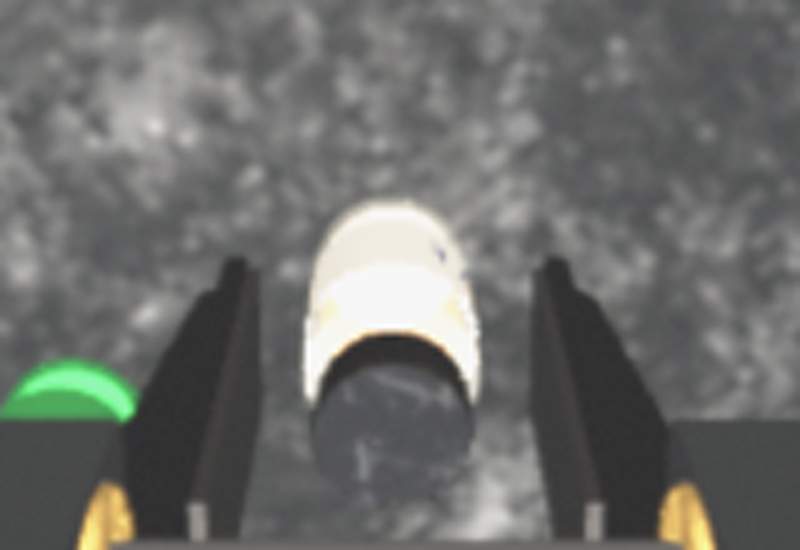

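>>> play_rows(moves=[[0.003,0,0.004,0,0.002,0,38],[0,0,0,0,0,0,38],[0,0,0,0,0,0,15],[0,0,0,0,0,0,10],[0,0,0,0,0,0,10],[0,0,0,0,0,0,10]])

```text
t: 4.8
eef_pos: [534.3, -235.2, 34.5]
tcp_rot: [3.141, 0.002, 2.442]
ft_force: [-0.5, -0.5, -0.4]
opening: 0.219
```

Run:
```python
from plan import *
print(state()["joints"],state()["opening"]*95,state()["eef_pos"]);tilt()
```

```text
[-5.27648030e-01  6.87828575e-01  1.82473571e+00 -3.23777386e-04
  6.26770976e-01 -1.39872640e+00] 20.83958571236244 [ 534.34473098 -235.17875377   34.51911932]
tilt fix rotvec [0.0002 0.0023 0.    ]
```

>>> play_rows(moves=[[0,0,-0.03,0,0,0,10],[0,0,-0.045,0,0,0,10],[0,0,-0.045,0,0,0,10],[0,0,-0.045,0,0,0,10]])

```text
t: 5.2
eef_pos: [531.9, -233.9, 198.5]
tcp_rot: [-3.14, -0.011, 2.442]
ft_force: [0.6, -0.1, -0.3]
opening: 0.221
```

Run:
```python
from plan import *
s=state();print(s["opening"],s["ft_force"]);tilt()
plan(505.2,235.4,180,1.4815,10,step=.042)
```

```text
0.22137295223089576 [ 0.64470981 -0.07755834 -0.34853148]
tilt fix rotvec [-0.002  -0.0105  0.    ]
n 12 from [ 531.9 -233.9  198.5] yaw 2.442 dyaw -0.96
[0.0148, 0.0384, 0.0015, 0, 0, np.float64(0.08), 10]
[0.0204, 0.0356, 0.0015, 0, 0, np.float64(0.08), 10]
[0.0254, 0.032, 0.0015, 0, 0, np.float64(0.08), 10]
[0.0298, 0.0277, 0.0015, 0, 0, np.float64(0.08), 10]
[0.0336, 0.0228, 0.0015, 0, 0, np.float64(0.08), 10]
[0.0365, 0.0175, 0.0015, 0, 0, np.float64(0.08), 10]
[0.0386, 0.0117, 0.0015, 0, 0, np.float64(0.08), 10]
[0.0397, 0.0058, 0.0015, 0, 0, np.float64(0.08), 10]
[0.04, -0.0003, 0.0015, 0, 0, np.float64(0.08), 10]
[0.0394, -0.0063, 0.0015, 0, 0, np.float64(0.08), 10]
[0.0379, -0.0121, 0.0015, 0, 0, np.float64(0.08), 10]
[0.0355, -0.0176, 0.0015, 0, 0, np.float64(0.08), 10]
```

>>> play_rows(moves=[[0.015,0.038,0,0,0,0.08,10],[0.02,0.036,0,0,0,0.08,10],[0.025,0.032,0,0,0,0.08,10],[0.03,0.028,0,0,0,0.08,10],[0.034,0.023,0,0,0,0.08,10],[0.037,0.018,0,0,0,0.08,10],[0.039,0.012,0,0,0,0.08,10],[0.04,0.006,0,0,0,0.08,10]])

```text
t: 6.0
eef_pos: [566.9, 93.6, 206.7]
tcp_rot: [3.138, 0.002, 1.769]
ft_force: [0.3, -0.4, -0.5]
opening: 0.218
```

Run:
```python
from plan import *
s=state();tilt()
plan(505.2,235.4,170,1.4815,10,step=.042)
```

```text
tilt fix rotvec [0.0041 0.0019 0.    ]
n 4 from [566.9  93.6 206.7] yaw 1.769 dyaw -0.288
[0.039, -0.0043, 0.0092, 0, 0, np.float64(0.072), 10]
[0.0377, -0.0096, 0.0092, 0, 0, np.float64(0.072), 10]
[0.0357, -0.0147, 0.0092, 0, 0, np.float64(0.072), 10]
[0.033, -0.0194, 0.0092, 0, 0, np.float64(0.072), 10]
```

>>> play_rows(moves=[[0.038,-0.004,0.008,0,0,0.07,10],[0.037,-0.009,0.009,0,0,0.07,10],[0.035,-0.014,0.009,0,0,0.07,10],[0.03,-0.019,0.009,0,0,0.07,10],[0,0,0,0,0,0,10]])

```text
t: 6.5
eef_pos: [503.9, 239.6, 170.1]
tcp_rot: [3.136, 0.0, 1.479]
ft_force: [0.5, -0.4, -0.6]
opening: 0.217
```

Run:
```python
from plan import *; from h import *
w=read_camera("wrist"); cv2.imwrite("pics/w6.png",w["img"][:,:,::-1]); np.savez("w6.npz",**w)
c=np.array([508.2,269.3,0]);a=1.4815;Y=np.array([np.cos(a),np.sin(a),0]);X=np.array([np.sin(a),-np.cos(a),0])
for n,l in dict(knobtop=(0,60,83),c1=(32,95,10),c2=(-32,95,10),c3=(-32,-95,10),c4=(32,-95,10),fj1=(-18,-50,36),fj2=(18,-50,36)).items():
    print(n,proj(w,c+X*l[0]+Y*l[1]+[0,0,l[2]]))
plan(505.2,235.4,170,1.4815,10);tilt()
```

```text
knobtop [320.8615741  109.51092762]
c1 [350.76108835  75.36053571]
c2 [289.28728902  75.50493909]
c3 [294.49475012 242.0385203 ]
c4 [345.96264099 241.81550354]
fj1 [304.14396512 215.08710875]
fj2 [336.67687707 214.95655025]
n 1 from [505.1 238.6 170.7] yaw 1.48 dyaw 0.001
[-0.0031, 0.0003, 0.0007, 0, 0, np.float64(-0.001), 10]
tilt fix rotvec [ 0.0066 -0.0001 -0.    ]
```

View pics/w6.png

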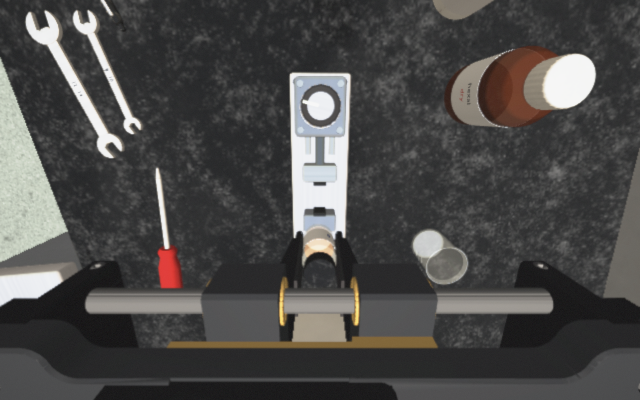

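Run:
```python
from plan import *; from h import *
np.set_printoptions(precision=1,suppress=True)
w=dict(np.load("w6.npz")); crop(w,"pics/w6c.png",270,370,60,240,4)
t=read_camera("top"); s=read_camera("scene")
print("brown base",onz(w,487,97,20),"cap tri",tri((w,565,80),(t,204,141)))
print("beaker",onz(w,438,245,0), "white bottle", onz(t,185,155,20))
```

```text
brown base [686.4 326.7  20. ] cap tri (array([686.3, 330.3, 112.1]), [np.float64(2.689244460534021), np.float64(2.689244460534081)])
beaker [650.3 151.3   0. ] white bottle [659.9 415.2  20. ]
```

View pics/w6c.png

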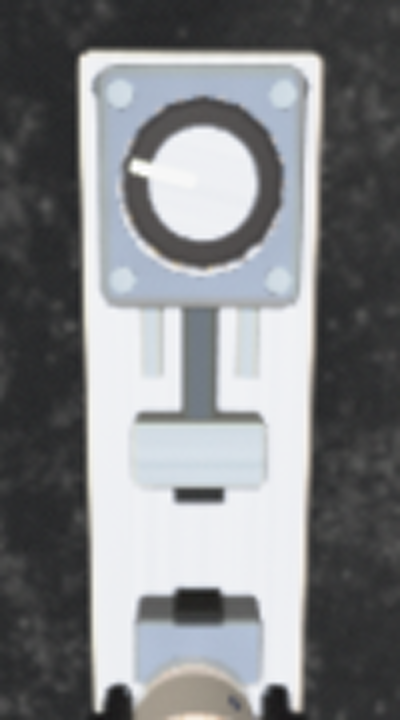

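Run:
```python
from plan import *; from h import *
np.set_printoptions(precision=1,suppress=True)
w=dict(np.load("w6.npz"))
c=np.array([508.2,269.3,0]);a=1.4815;Y=np.array([np.cos(a),np.sin(a),0]);X=np.array([np.sin(a),-np.cos(a),0])
def L(n,cu,cv,z):
    p=onz(w,270+cu/4,60+cv/4,z)-c; print(n,p@X,p@Y,p+c)
L("TL",80,55,10);L("TR",322,55,10);L("knob",204,183,83);L("hous top L",97,66,44);L("hous bot",104,303,44);L("hous bot r",297,303,44);L("hous top r",307,66,44)
L("mj face",200,488,36);L("mj liner",200,500,36);L("fj top edge",200,618,36);L("liner tip bottom",200,588,36);L("liner z10",200,588,10);L("fj liner back",200,624,36);L("mj l",130,450,36);L("mj r",267,450,36);L("fjl",137,620,36);L("fjr",262,620,36)
```

```text
TL -31.20305148736429 96.67251421787753 [485.7 368.4  10. ]
TR 31.680301833394722 96.5383457312884 [548.4 362.6  10. ]
knob 0.11559629430667717 62.9483871364286 [513.9 332.   83. ]
hous top L -24.2847251858495 89.91741071910415 [492. 361.  44.]
hous bot -24.100295834559407 36.167708728167604 [487.4 307.5  44. ]
hous bot r 23.54425511456325 36.025126371286476 [534.9 303.1  44. ]
hous top r 24.559131878831817 89.81152248180061 [540.7 356.6  44. ]
mj face -0.407064461609815 -12.565921276034743 [506.7 256.8  36. ]
mj liner -0.41151269016500286 -15.854646886796601 [506.4 253.5  36. ]
fj top edge -0.45682696259929684 -49.384631838135455 [503.3 220.2  36. ]
liner tip bottom -0.4450278264174104 -40.64922610166895 [504.1 228.9  36. ]
liner z10 -0.2324662659362051 -49.25692387528089 [503.6 220.3  10. ]
fj liner back -0.4592104019378543 -51.14958404280975 [503.2 218.4  36. ]
mj l -18.862005943442785 -2.2263328299249645 [489.2 268.8  36. ]
mj r 17.29366964126595 -2.3549093641591328 [525.2 265.4  36. ]
fjl -17.88085680366147 -49.8980850066707 [485.9 221.2  36. ]
fjr 16.697887852772574 -50.04553912848005 [520.4 218.   36. ]
```

Run:
```python
from plan import *; from h import *
np.set_printoptions(precision=1,suppress=True)
w=dict(np.load("w6.npz")); crop(w,"pics/w6d.png",270,370,200,300,6)
p=np.array([504.7,239.0,170.5])
for d in (16.5,10.5,-34.5): print(d,(proj(w,p+[0,0,d])-[270,200])*6)
```

```text
16.5 [310.  440.1]
10.5 [309.1 407.1]
-34.5 [304.1 217.7]
```

View pics/w6d.png

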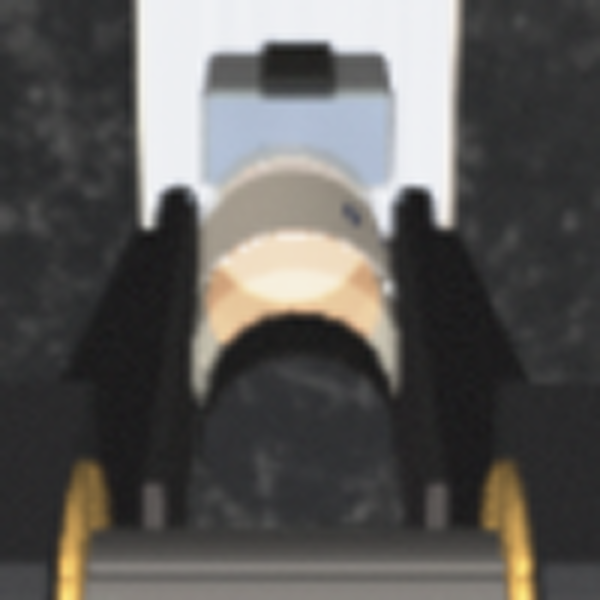

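Run:
```python
from plan import *
plan(505,236.7,75,1.4815,10,polar=False); tilt()
```

```text
n 3 from [506.7 236.9 171.3] yaw 1.479 dyaw 0.002
[-0.0001, -0.0006, 0.0321, 0, 0, np.float64(-0.001), 10]
[-0.0001, -0.0006, 0.0321, 0, 0, np.float64(-0.001), 10]
[-0.0001, -0.0006, 0.0321, 0, 0, np.float64(-0.001), 10]
tilt fix rotvec [ 0.008  -0.0005 -0.    ]
```

>>> play_rows(moves=[[0,-0.001,0.032,0.006,0,0,10],[0,-0.001,0.032,0,0,0,10],[0,0,0.03,0,0,0,10],[0,0,0,0,0,0,10]])

```text
t: 7.05
eef_pos: [509.8, 233.4, 77.4]
tcp_rot: [3.133, -0.003, 1.477]
ft_force: [-0.0, 0.1, -0.4]
opening: 0.223
```

Run:
```python
from plan import *; from h import *
np.set_printoptions(precision=1,suppress=True)
w=read_camera("wrist"); p=state()["eef_pos"]; crop(w,"pics/w7.png",220,420,40,300,2.3)
c=np.array([508.2,269.3,0]);a=1.4815;Y=np.array([np.cos(a),np.sin(a),0])
for l in (-49,-50): print(proj(w,c+Y*l+[0,0,36]))
plan(505,236.7,45,1.4815,10,polar=False); tilt()
np.savez("w7.npz",**w)
```

```text
[313.3 247.7]
[313.3 248.8]
n 1 from [510.7 233.7  79.2] yaw 1.476 dyaw 0.005
[0.0025, -0.0059, 0.0342, 0, 0, np.float64(-0.005), 10]
tilt fix rotvec [ 0. -0. -0.]
```

View pics/w7.png

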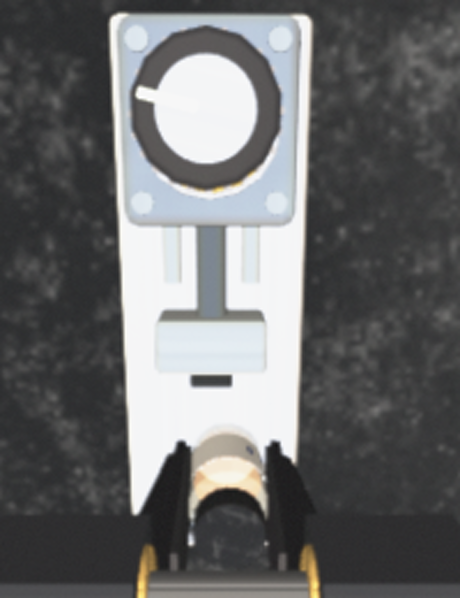

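>>> play_rows(moves=[[0.003,-0.006,0.004,0,0,-0.005,10],[0,0,0,0,0,0,10]])

```text
t: 7.3
eef_pos: [506.4, 236.7, 77.5]
tcp_rot: [3.128, -0.005, 1.48]
ft_force: [0.7, 0.3, 0.1]
opening: 0.218
```

Run:
```python
from plan import *; from h import *
np.set_printoptions(precision=1,suppress=True)
w=read_camera("wrist"); p=state()["eef_pos"]; crop(w,"pics/w8.png",240,400,150,300,4)
c=np.array([508.2,269.3,0]);a=1.4815;Y=np.array([np.cos(a),np.sin(a),0])
for l in (-49,-18): print((proj(w,c+Y*l+[0,0,36])-[240,150])*4)
for d in (16.5,-34.5):print((proj(w,p+[0,0,d])-[240,150])*4)
plan(505,236.7,45,1.4815,10,polar=False); tilt()
np.savez("w8.npz",**w)
```

```text
[310.8 405. ]
[310.4 256.1]
[326.3 489.1]
[320.1 342.9]
n 1 from [507.  236.8  77.9] yaw 1.48 dyaw 0.001
[-0.0003, -0.002, 0.0329, 0, 0, np.float64(-0.001), 10]
tilt fix rotvec [ 0. -0. -0.]
```

View pics/w8.png

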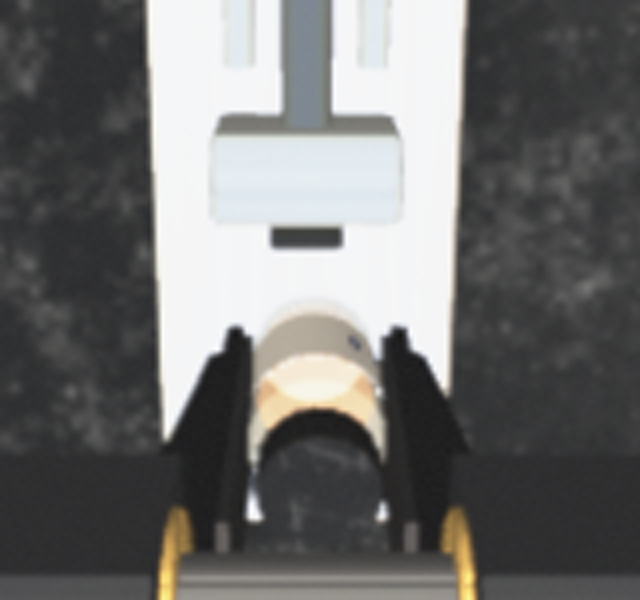

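>>> play_rows(moves=[[0,-0.002,0.018,0.013,-0.005,0,10],[0,0,0.005,0,0,0,10],[0,0,0,0,0,0,10]])

```text
t: 7.65
eef_pos: [506.1, 237.5, 55.0]
tcp_rot: [3.137, -0.002, 1.481]
ft_force: [0.5, 0.3, 0.4]
opening: 0.217
```

Run:
```python
from plan import *; from h import *
tilt(); print(state()["ft_force"]); plan(505,236.7,45,1.4815,10,polar=False)
w=read_camera("wrist"); crop(w,"pics/w9.png",240,400,150,300,4)
```

```text
tilt fix rotvec [ 0.0043 -0.0016 -0.    ]
[0.50136431 0.26766353 0.41423089]
n 1 from [506.1 237.5  55. ] yaw 1.481 dyaw 0.001
[-0.0009, -0.001, 0.01, 0, 0, np.float64(-0.001), 10]
```

View pics/w9.png

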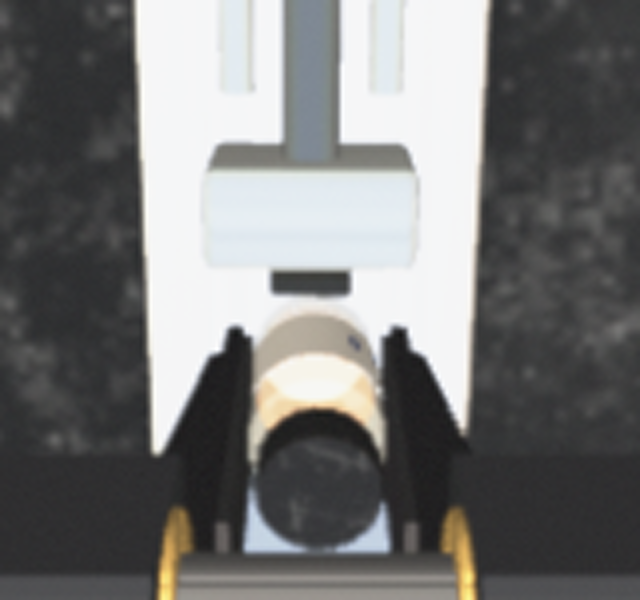

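>>> play_rows(moves=[[-0.001,-0.001,0.006,0.004,-0.002,0,10],[0,0,0.003,0,0,0,10],[0,0,0,0,0,0,10]])

```text
t: 8.0
eef_pos: [504.9, 236.6, 45.5]
tcp_rot: [-3.142, 0.001, 1.481]
ft_force: [-0.2, 0.4, -1.0]
opening: 0.219
```

>>> play_rows(moves=[[0,0,0.0015,0,0,0,10],[0,0,0,0,0,0,10]])

```text
t: 8.2
eef_pos: [505.1, 236.7, 44.4]
tcp_rot: [3.141, 0.0, 1.481]
ft_force: [0.0, 0.0, 1.1]
opening: 0.222
```

>>> play_rows(moves=[[0,0,0.001,0,0,0,10],[0,0,0,0,0,0,10]])

```text
t: 8.4
eef_pos: [505.2, 236.8, 44.6]
tcp_rot: [3.14, -0.0, 1.481]
ft_force: [0.3, -0.5, 0.2]
opening: 0.221
```

Run:
```python
from plan import *
for i in range(3): print(state()["ft_force"],state()["eef_pos"])
```

```text
[ 0.26541896 -0.50528779  0.20594287] [505.22476415 236.80712753  44.57331028]
[ 0.26541896 -0.50528779  0.20594287] [505.22476415 236.80712753  44.57331028]
[ 0.26541896 -0.50528779  0.20594287] [505.22476415 236.80712753  44.57331028]
```

>>> play_rows(moves=[[0,0,0.0015,0,0,0,10],[0,0,0,0,0,0,10]])

```text
t: 8.6
eef_pos: [505.5, 237.1, 44.5]
tcp_rot: [3.139, -0.001, 1.481]
ft_force: [1.2, -0.4, -0.3]
opening: 0.222
```

>>> play_rows(moves=[[-0.001,0,0.003,0,0,0,10],[0,0,0.001,0,0,0,10]])

```text
t: 8.8
eef_pos: [505.7, 236.9, 43.6]
tcp_rot: [3.136, -0.003, 1.481]
ft_force: [-4.7, -0.4, 8.9]
opening: 0.22
```

>>> play_rows(moves=[[0,0,-0.0005,0,0,0,10],[0,0,0,0,0,0,24],[0,0,0,0,0,0,28],[0,0,0,0,0,0,36],[0,0,0,0,0,0,38]])

```text
t: 9.3
eef_pos: [505.8, 236.9, 43.6]
tcp_rot: [3.136, -0.003, 1.481]
ft_force: [-0.3, -0.3, -0.3]
opening: 0.364
```

Run:
```python
from plan import *; from h import *
tilt(); print(state()["eef_pos"])
w=read_camera("wrist"); crop(w,"pics/w10.png",240,400,150,300,4)
```

```text
tilt fix rotvec [ 0.0054 -0.0029 -0.    ]
[505.81602395 236.908398    43.60298322]
```

View pics/w10.png

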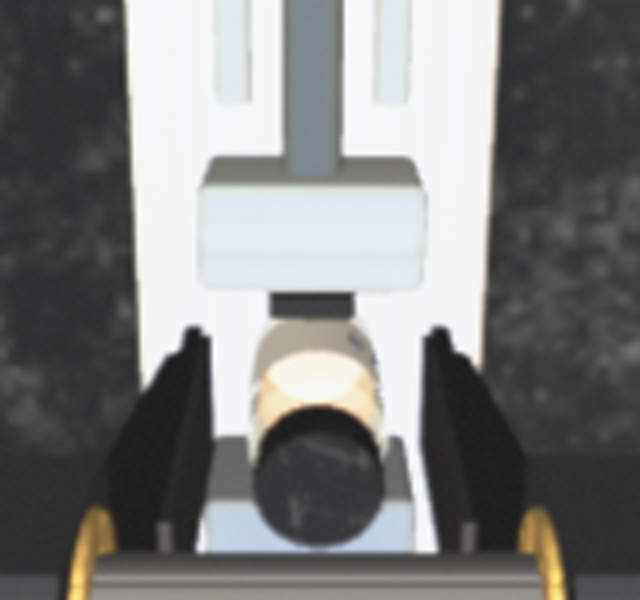

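>>> play_rows(moves=[[0,0,-0.015,0.005,-0.003,0,38],[0,0,-0.03,0,0,0,38],[0,0,-0.035,0,0,0,38],[0,0,-0.03,0,0,0,60],[0.045,0,0,0,0,-0.14,60],[0.045,0.007,0,0,0,-0.14,60],[0,0,0,0,0,0,60]])

```text
t: 10.05
eef_pos: [515.3, 328.7, 157.6]
tcp_rot: [-3.141, -0.0, 1.768]
ft_force: [-0.9, -0.9, 0.5]
opening: 0.586
```

Run:
```python
from plan import *; from h import *
np.set_printoptions(precision=4,suppress=True)
s=read_camera("scene");crop(s,"pics/s5.png",190,290,140,220,8)
t=read_camera("top");crop(t,"pics/t5.png",190,290,180,235,8)
w=read_camera("wrist"); cv2.imwrite("pics/w11.png",w["img"][:,:,::-1]); np.savez("w11.npz",**w)
tilt();print(state()["joints"]); plan(513.7,331,130,0,60,dyaw=2.27,polar=False)
```

```text
tilt fix rotvec [-0.0041  0.0011 -0.    ]
[0.4542 0.5467 1.6751 0.     0.9241 0.2649]
n 16 from [514.5 324.6 156.8] yaw 1.76 dyaw 2.27
[0.0004, 0.0, 0.0017, 0, 0, -0.142, 60]
[0.0004, 0.0001, 0.0017, 0, 0, -0.142, 60]
[0.0004, 0.0001, 0.0017, 0, 0, -0.142, 60]
[0.0004, 0.0002, 0.0017, 0, 0, -0.142, 60]
[0.0003, 0.0002, 0.0017, 0, 0, -0.142, 60]
[0.0003, 0.0003, 0.0017, 0, 0, -0.142, 60]
[0.0002, 0.0003, 0.0017, 0, 0, -0.142, 60]
[0.0002, 0.0004, 0.0017, 0, 0, -0.142, 60]
[0.0001, 0.0004, 0.0017, 0, 0, -0.142, 60]
[0.0001, 0.0004, 0.0017, 0, 0, -0.142, 60]
[0.0, 0.0004, 0.0017, 0, 0, -0.142, 60]
[-0.0, 0.0004, 0.0017, 0, 0, -0.142, 60]
[-0.0001, 0.0004, 0.0017, 0, 0, -0.142, 60]
[-0.0001, 0.0004, 0.0017, 0, 0, -0.142, 60]
[-0.0002, 0.0004, 0.0017, 0, 0, -0.142, 60]
[-0.0002, 0.0003, 0.0017, 0, 0, -0.142, 60]
```

View pics/s5.png

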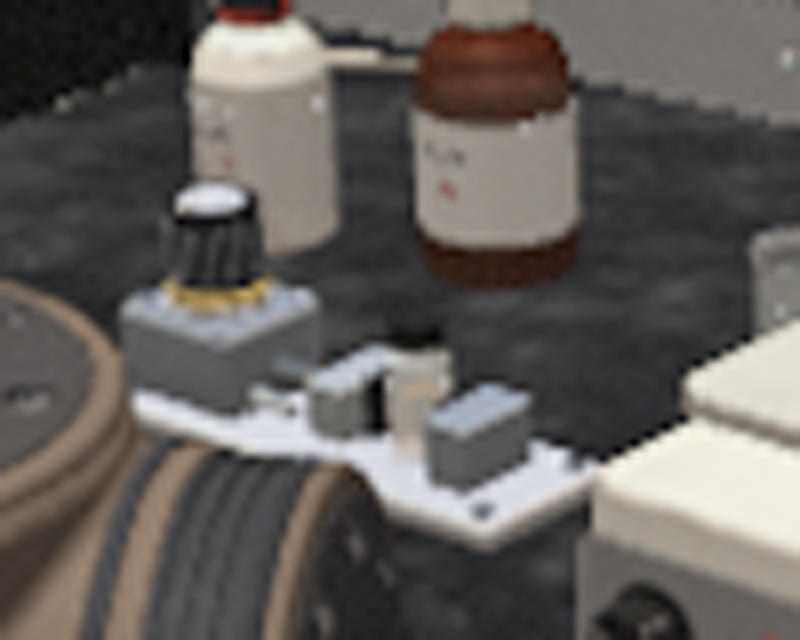

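View pics/w11.png

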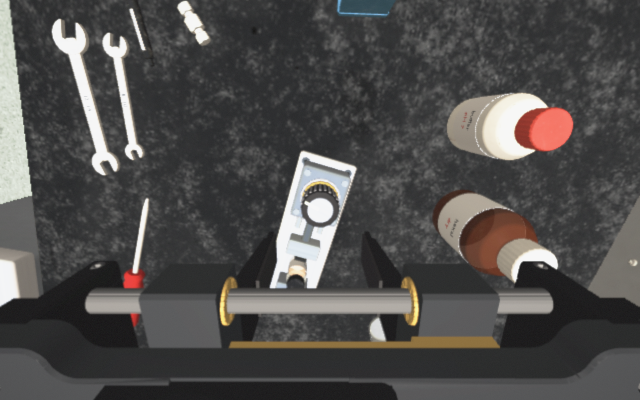

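Run:
```python
from plan import *; from h import *
np.set_printoptions(precision=1,suppress=True)
w=dict(np.load("w11.npz")); s=read_camera("scene"); t=read_camera("top"); crop(w,"pics/w11c.png",280,360,160,240,7)
print(onz(w,320,209,83),tri((w,320,209),(s,216.2,164.6)),tri((w,320,209),(s,216.2,164.6),(t,204,203.4)))
```

```text
[513.4 332.9  83. ] (array([514.3, 331.3,  80.4]), [np.float64(1.0261530019948624), np.float64(1.0261530019950083)]) (array([513.8, 331.2,  80.6]), [np.float64(0.8346302596209537), np.float64(1.3055667515707854), np.float64(0.6531821847342928)])
```

View pics/w11c.png

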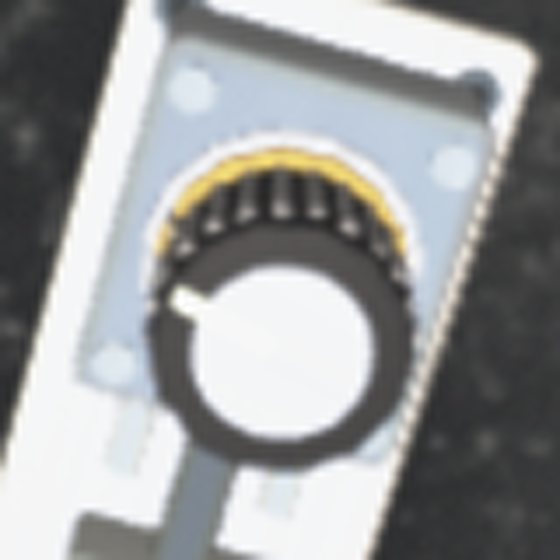

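>>> play_rows(moves=[[0,0,0,0,0,-0.142,60],[0,0,0,0,0,-0.142,60],[0,0,0,0,0,-0.142,60],[0,0,0,0,0,-0.142,60],[0,0,0,0,0,-0.142,60],[0,0,0,0,0,-0.142,60],[0,0,0,0,0,-0.142,60],[0,0,0,0,0,-0.142,60]])

```text
t: 11.1
eef_pos: [515.2, 314.7, 156.0]
tcp_rot: [-3.136, -0.007, 2.921]
ft_force: [-0.2, 0.2, -0.6]
opening: 0.601
```

>>> play_rows(moves=[[0,0,0,0,0,-0.142,60],[0,0,0,0,0,-0.142,60],[0,0,0,0,0,-0.142,60],[0,0,0,0,0,-0.142,60],[0,0,0,0,0,-0.142,60],[0,0,0,0,0,-0.142,60],[0,0,0,0,0,-0.142,60],[0,0,0,0,0,0,60]])

```text
t: 11.9
eef_pos: [515.7, 305.3, 155.4]
tcp_rot: [3.138, -0.012, -2.34]
ft_force: [0.7, -0.7, 0.2]
opening: 0.602
```

Run:
```python
from plan import *; from h import *
w=read_camera("wrist"); cv2.imwrite("pics/w12.png",w["img"][:,:,::-1]); np.savez("w12.npz",**w)
tilt();print(state()["joints"]); plan(513.7,331,120,0,60,dyaw=0,polar=False)
```

```text
tilt fix rotvec [ 0.0039 -0.0124 -0.    ]
[ 4.24710172e-01  5.39846869e-01  1.69365068e+00 -1.07084547e-03
  9.21113570e-01 -1.94180621e+00]
n 1 from [515.8 305.3 155.4] yaw -2.345 dyaw 0
[-0.0169, 0.0194, 0.0354, 0, 0, 0.0, 60]
```

View pics/w12.png

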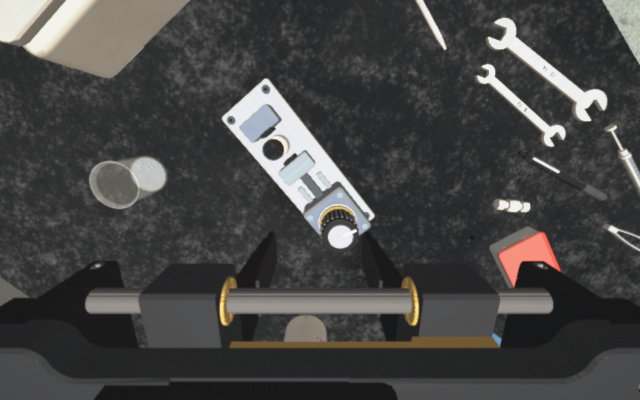

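Run:
```python
from plan import *; from h import *
w=dict(np.load("w12.npz")); print(onz(w,340,236,83)); print(onz(w,273,149,61))
```

```text
[513.22091334 332.11840396  83.        ]
[504.23520259 237.226467    61.        ]
```

>>> play_rows(moves=[[-0.017,0.019,0.02,0.004,-0.012,0,60],[0,0,0.01,0,0,0,60],[0,0,0,0,0,0,60]])

```text
t: 12.25
eef_pos: [514.4, 329.4, 124.8]
tcp_rot: [-3.141, 0.0, -2.361]
ft_force: [0.2, 0.6, 0.4]
opening: 0.599
```

Run:
```python
from plan import *; from h import *
w=read_camera("wrist"); cv2.imwrite("pics/w13.png",w["img"][:,:,::-1]); np.savez("w13.npz",**w)
tilt();p=state()["eef_pos"]; print(proj(w,[p[0],p[1],83]));plan(513.7,331.3,100,0,60,dyaw=0,polar=False)
```

```text
tilt fix rotvec [-0.0006  0.001  -0.    ]
[317.13921793 230.5217317 ]
n 1 from [514.6 329.5 125.4] yaw -2.361 dyaw 0
[-0.0006, 0.0019, 0.0254, 0, 0, 0.0, 60]
```

View pics/w13.png

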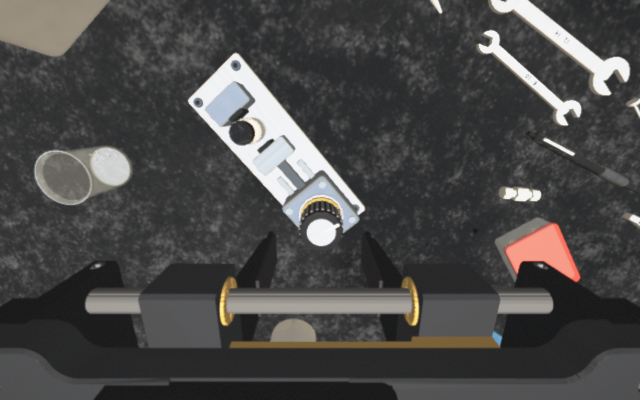

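>>> play_rows(moves=[[0,0.002,0.025,0,0,0,60],[0,0,0.02,0,0,0,60],[0,0,0.005,0,0,0,60],[0,0,0,0,0,0,60]])

```text
t: 12.7
eef_pos: [515.0, 329.4, 77.1]
tcp_rot: [-3.14, 0.004, -2.368]
ft_force: [0.6, -0.3, -0.1]
opening: 0.598
```

Run:
```python
from plan import *; from h import *
w=read_camera("wrist"); crop(w,"pics/w14.png",220,420,180,300,4); np.savez("w14.npz",**w)
tilt();p=state()["eef_pos"]; print((proj(w,[p[0],p[1],83])-[220,180])*4,(proj(w,[513.7,331.3,83])-[220,180])*4);plan(513.7,331.3,71,0,60,dyaw=0,polar=False)
```

```text
tilt fix rotvec [-0.002   0.0046 -0.    ]
[386.8023867  326.17304753] [402.36709733 327.46913799]
n 1 from [515.2 329.5  77.5] yaw -2.368 dyaw 0
[-0.0002, 0.0024, 0.0065, 0, 0, 0.0, 60]
```

View pics/w14.png

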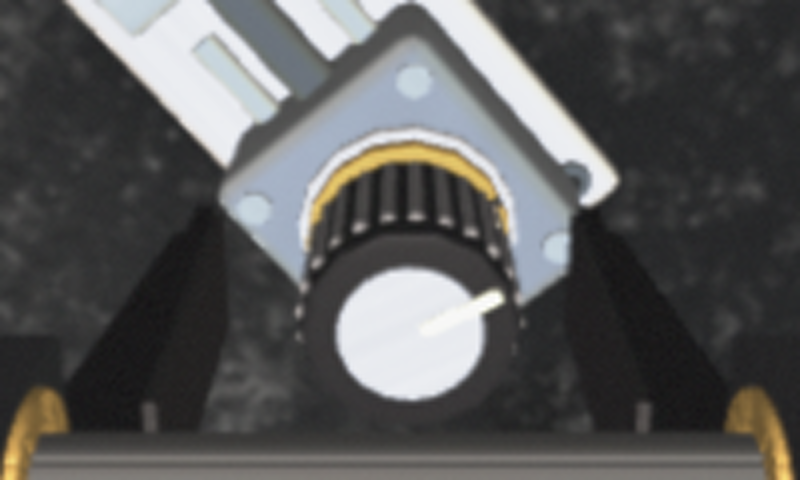

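>>> play_rows(moves=[[-0.001,0.0035,0.0065,-0.002,0.004,0,60],[0,0,0,0,0,0,60],[0,0,0,0,0,0,45]])

```text
t: 13.05
eef_pos: [514.3, 333.1, 73.0]
tcp_rot: [-3.141, 0.003, -2.37]
ft_force: [-0.6, -0.4, -0.3]
opening: 0.556
```

Run:
```python
from plan import *; from h import *
w=read_camera("wrist"); crop(w,"pics/w15.png",220,420,180,300,4); np.savez("w15.npz",**w)
tilt();p=state()["eef_pos"]; print(p,(proj(w,[p[0],p[1],83])-[220,180])*4,(proj(w,[513.7,331.3,83])-[220,180])*4);print(state()["joints"],state()["moment"])
```

```text
tilt fix rotvec [-0.0007  0.0032 -0.    ]
[514.24765654 333.11687159  72.93686686] [387.4205661  338.77372207] [381.15444963 328.77885229]
[ 4.66942896e-01  6.59009710e-01  1.73145461e+00  3.60815845e-04
  7.47853871e-01 -1.87627430e+00] [ 0.08759817  0.08890125 -0.03794906]
```

View pics/w15.png

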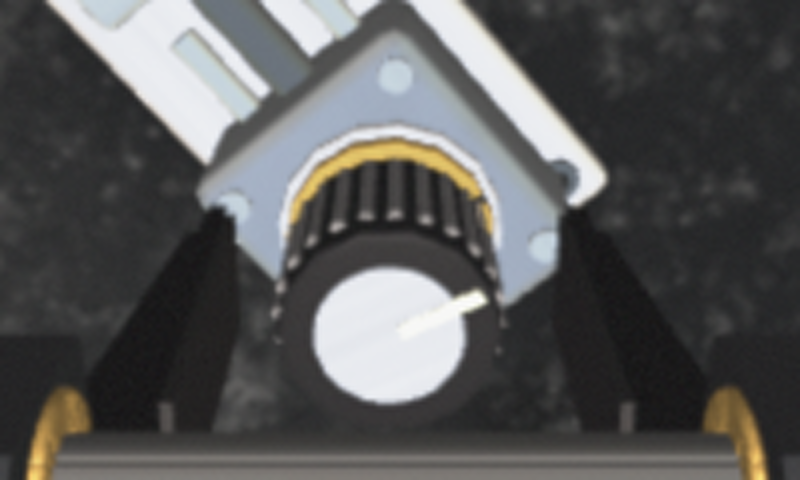

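>>> play_rows(moves=[[0,0,0.001,0,0.003,0,40],[0,0,0,0,0,0,30],[0,0,0,0,0,0,25],[0,0,0,0,0,0,25],[0,0,0,0,0,0,25]])

```text
t: 13.6
eef_pos: [515.1, 332.6, 72.6]
tcp_rot: [-3.14, 0.001, -2.369]
ft_force: [-0.6, -0.0, 0.1]
opening: 0.353
```

```bash
cat > q.py <<'E'
from plan import *
np.set_printoptions(precision=3,suppress=True)
s=state();print(s["t"],s["eef_pos"],s["tcp_rot"],"F",s["ft_force"],"M",s["moment"],"j6",s["joints"][5],s["joints"][0],"tau6",s["tau"][5],s["opening"]*95)
tilt()
E
python3 q.py
```

```text
13.6 [515.071 332.639  72.571] [-3.14   0.001 -2.369] F [-0.593 -0.015  0.062] M [0.267 0.154 0.031] j6 -1.874760618347545 0.46642411886845186 tau6 0.006214637687662616 33.5351708111758
tilt fix rotvec [-0.002  0.001 -0.   ]
```

>>> play_rows(moves=[[0,0,0,0,0,0.1,25],[0,0,0,0,0,0.1,25],[0,0,0,0,0,0.1,25]])

```text
t: 13.9
eef_pos: [515.4, 332.3, 72.6]
tcp_rot: [-3.139, 0.002, -2.678]
ft_force: [1.5, -2.3, -0.9]
opening: 0.354
```

```bash
python3 q.py
```

```text
13.9 [515.38  332.332  72.562] [-3.139  0.002 -2.678] F [ 1.527 -2.328 -0.906] M [-0.17  -0.169  0.058] j6 -1.566012830472839 0.465996873811096 tau6 -1.7556898668408394 33.66865275792706
tilt fix rotvec [-0.002  0.002 -0.   ]
```

>>> play_rows(moves=[[0,0,0,0,0,0.1,25],[0,0,0,0,0,0.1,25],[0,0,0,0,0,0.1,25]])

```text
t: 14.2
eef_pos: [515.6, 331.8, 72.5]
tcp_rot: [-3.139, 0.002, -2.991]
ft_force: [1.0, -2.2, -0.6]
opening: 0.353
```

```bash
python3 q.py
```

```text
14.2 [515.595 331.849  72.54 ] [-3.139  0.002 -2.991] F [ 0.989 -2.241 -0.563] M [-0.178 -0.167  0.048] j6 -1.2531590915333104 0.4654267073769107 tau6 -1.7131762951612473 33.52699028211655
tilt fix rotvec [-0.002  0.003 -0.   ]
```

>>> play_rows(moves=[[0,0,0,0,0,0.1,25],[0,0,0,0,0,0.1,25],[0,0,0,0,0,0.1,25]])

```text
t: 14.5
eef_pos: [515.7, 331.4, 72.5]
tcp_rot: [-3.139, 0.003, 2.98]
ft_force: [0.8, -2.7, 0.4]
opening: 0.357
```

```bash
python3 q.py
```

```text
14.5 [515.675 331.356  72.55 ] [-3.139  0.003  2.98 ] F [ 0.804 -2.691  0.352] M [-0.207 -0.159  0.004] j6 -0.9402984827047576 0.46492647164270756 tau6 -1.713915802538395 33.88610386518624
tilt fix rotvec [-0.002  0.003 -0.   ]
```

>>> play_rows(moves=[[0,0.001,0,0,0,0.1,25],[0,0,0,0,0,0.1,25]])

```text
t: 14.7
eef_pos: [515.7, 331.0, 72.6]
tcp_rot: [-3.138, 0.003, 2.772]
ft_force: [1.3, -0.9, 0.5]
opening: 0.352
```

```bash
python3 q.py
```

```text
14.7 [515.676 331.038  72.555] [-3.138  0.003  2.772] F [ 1.272 -0.943  0.498] M [-0.01  -0.136  0.057] j6 -0.7303437712028068 0.46514133818596887 tau6 -1.7013497650623322 33.41997985557293
tilt fix rotvec [-0.004  0.003 -0.   ]
```

>>> play_rows(moves=[[0,0.001,0,0,0,0.1,25],[0,0,0,0,0,0.1,25]])

```text
t: 14.9
eef_pos: [515.6, 330.7, 72.6]
tcp_rot: [-3.136, 0.004, 2.564]
ft_force: [0.7, 0.2, 0.1]
opening: 0.352
```

```bash
python3 q.py
```

```text
14.9 [515.619 330.724  72.565] [-3.136  0.004  2.564] F [0.662 0.241 0.107] M [ 0.064 -0.175  0.112] j6 -0.5207201431146867 0.46526104772002985 tau6 -1.6176517680287361 33.4525300360158
tilt fix rotvec [-0.006  0.004 -0.   ]
```

```bash
python3 - <<'E'
from plan import *; from h import *
s=read_camera("scene");crop(s,"pics/s6.png",190,290,140,220,8)
w=read_camera("wrist"); crop(w,"pics/w16.png",200,440,100,300,3.3)
E
python3 q.py
```

```text
15.0 [515.574 330.812  72.527] [-3.136  0.004  2.566] F [ 0.89  -4.044  0.887] M [-0.556 -0.168 -0.073] j6 -0.5234782159018971 0.46536096069038696 tau6 1.5135110914707184 33.34069331601601
tilt fix rotvec [-0.006  0.004 -0.   ]
```

View pics/w16.png

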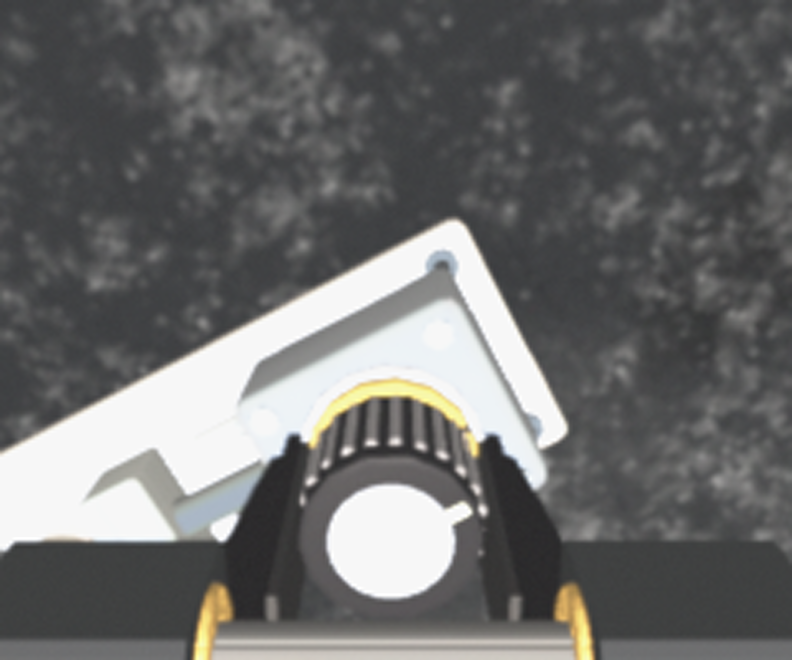

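View pics/s6.png

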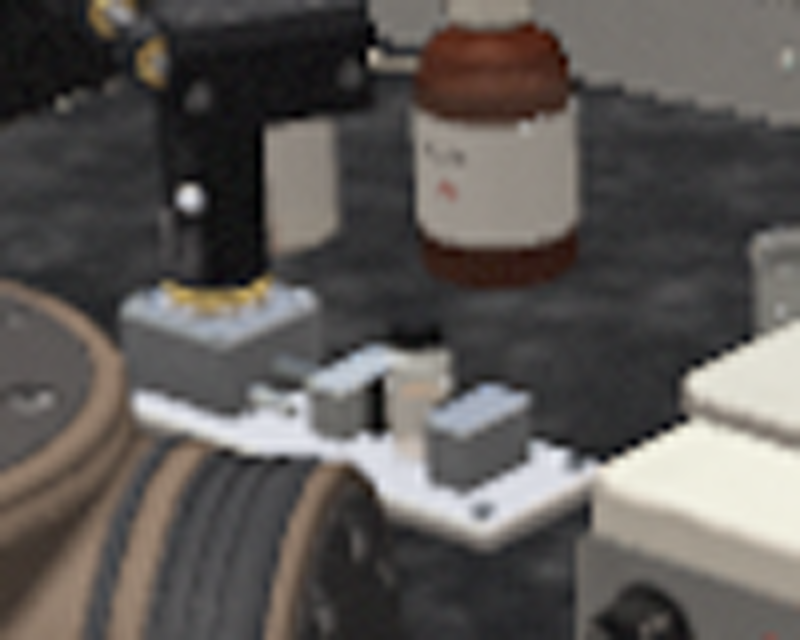

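>>> play_rows(moves=[[0,0.001,0,0,0,0.1,25],[0,0.001,0,0,0,0.1,25]])

```text
t: 15.2
eef_pos: [515.6, 330.7, 72.5]
tcp_rot: [-3.132, 0.005, 2.369]
ft_force: [-2.7, -8.9, 5.2]
opening: 0.351
```

```bash
python3 q.py
```

```text
15.2 [515.556 330.736  72.469] [-3.132  0.005  2.369] F [-2.661 -8.877  5.195] M [-1.408  0.451  0.042] j6 -0.3242233182504618 0.4659524205332733 tau6 -1.5838844329118729 33.35514291785379
tilt fix rotvec [-0.01   0.005 -0.   ]
```

>>> play_rows(moves=[[0,0.001,0,0,0,0.1,25],[0,0.001,0,0,0,0.1,25]])

```text
t: 15.4
eef_pos: [515.5, 330.5, 72.5]
tcp_rot: [-3.128, 0.007, 2.169]
ft_force: [-3.3, -6.4, 4.5]
opening: 0.351
```

```bash
python3 q.py
```

```text
15.4 [515.456 330.486  72.476] [-3.128  0.007  2.169] F [-3.264 -6.417  4.544] M [-0.96   0.543  0.029] j6 -0.12236879292714535 0.4661838100592703 tau6 -1.574280895292759 33.305106017218996
tilt fix rotvec [-0.014  0.007 -0.   ]
```

>>> play_rows(moves=[[0,0.001,0,0,0,0.1,25],[0,0.001,0,0,0,0.1,25]])

```text
t: 15.6
eef_pos: [515.3, 330.3, 72.5]
tcp_rot: [-3.124, 0.011, 1.968]
ft_force: [-4.2, -5.2, 4.0]
opening: 0.355
```

```bash
python3 q.py;  python3 - <<'E'
from plan import *; from h import *
s=read_camera("scene");crop(s,"pics/s7.png",190,290,140,220,8)
E
```

```text
15.6 [515.303 330.266  72.46 ] [-3.124  0.011  1.968] F [-4.192 -5.203  3.965] M [-0.762  0.684  0.092] j6 0.07886710173986786 0.4662683645353066 tau6 -1.5661626309156418 33.6862601530776
tilt fix rotvec [-0.017  0.011 -0.   ]
```

View pics/s7.png

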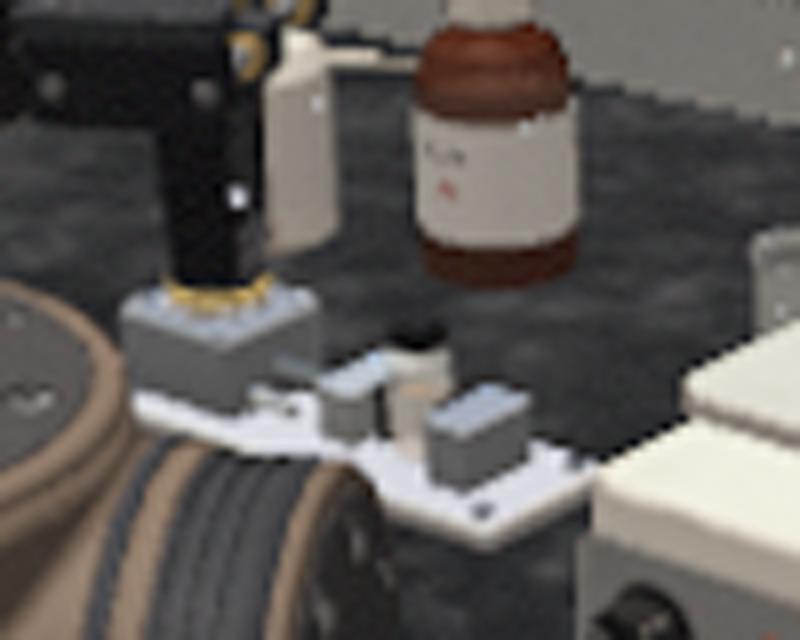

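>>> play_rows(moves=[[0,0,0,-0.008,0.005,0.1,25],[0,0,0,-0.004,0.003,0.1,25]])

```text
t: 15.85
eef_pos: [514.7, 329.9, 72.5]
tcp_rot: [-3.137, 0.006, 1.764]
ft_force: [0.0, -1.9, -0.3]
opening: 0.349
```

```bash
python3 q.py
```

```text
15.85 [514.665 329.868  72.548] [-3.137  0.006  1.764] F [ 0.007 -1.89  -0.339] M [-0.367 -0.119  0.058] j6 0.27508818035537724 0.4637531810772878 tau6 -1.496875248849392 33.13927456224157
tilt fix rotvec [-0.005  0.006 -0.   ]
```

>>> play_rows(moves=[[0,0,0,-0.002,0.001,0.1,25],[0,0,0,0,0,0.1,25]])

```text
t: 16.05
eef_pos: [514.3, 329.8, 72.6]
tcp_rot: [-3.14, 0.005, 1.563]
ft_force: [0.0, -1.1, 0.8]
opening: 0.354
```

```bash
python3 q.py;  python3 - <<'E'
from plan import *; from h import *
s=read_camera("scene");crop(s,"pics/s8.png",190,290,140,220,8)
E
```

```text
16.05 [514.342 329.76   72.566] [-3.14   0.005  1.563] F [ 0.023 -1.075  0.804] M [-0.375 -0.002  0.02 ] j6 0.4754585974336809 0.4637381732444327 tau6 -1.5838726982474327 33.58632981093122
tilt fix rotvec [-0.002  0.005 -0.   ]
```

View pics/s8.png

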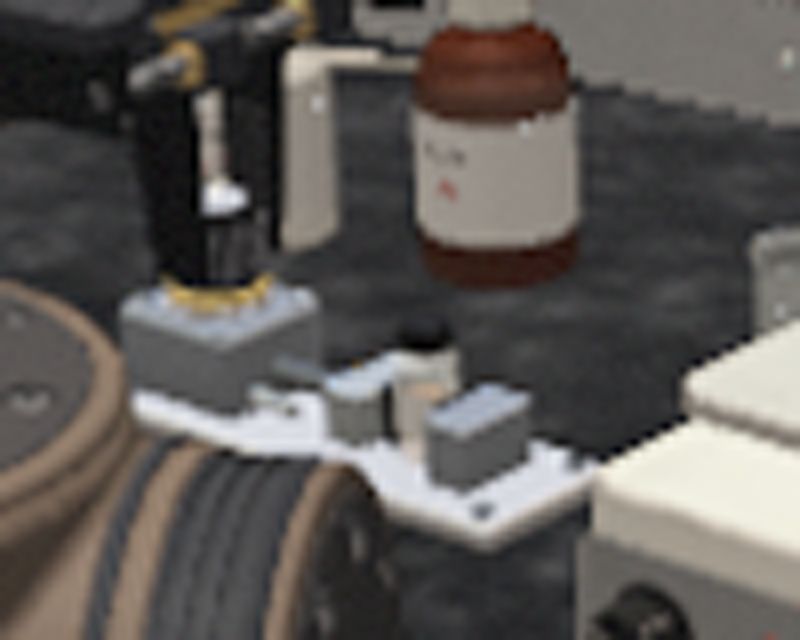

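>>> play_rows(moves=[[0,0,0,-0.002,0.003,0.1,25]])

```text
t: 16.2
eef_pos: [514.1, 329.7, 72.5]
tcp_rot: [3.142, 0.003, 1.461]
ft_force: [-0.7, -1.7, 0.9]
opening: 0.355
```

```bash
python3 q.py
```

```text
16.2 [514.126 329.734  72.52 ] [3.142 0.003 1.461] F [-0.693 -1.706  0.89 ] M [-0.528  0.108  0.18 ] j6 0.5757064515752867 0.4632495160002255 tau6 -2.284834161400795 33.75367098464744
tilt fix rotvec [0.    0.003 0.   ]
```

>>> play_rows(moves=[[0,0,0,0,0,0.1,25]])

```text
t: 16.3
eef_pos: [514.0, 329.7, 72.5]
tcp_rot: [3.141, 0.003, 1.362]
ft_force: [-0.5, -2.1, 1.5]
opening: 0.349
```

```bash
python3 q.py
```

```text
16.3 [513.966 329.699  72.536] [3.141 0.003 1.362] F [-0.524 -2.107  1.514] M [-0.316  0.034  0.209] j6 0.6745709868726182 0.4633661298072683 tau6 -1.3435712456703186 33.176771617286576
tilt fix rotvec [0.    0.003 0.   ]
```

>>> play_rows(moves=[[0,0,0,0,0,0.1,25]])

```text
t: 16.4
eef_pos: [513.8, 329.7, 72.6]
tcp_rot: [3.141, 0.003, 1.264]
ft_force: [-1.1, -0.8, 0.6]
opening: 0.351
```

```bash
python3 q.py
```

```text
16.4 [513.824 329.723  72.554] [3.141 0.003 1.264] F [-1.073 -0.842  0.648] M [-0.321  0.085  0.202] j6 0.7733148164389314 0.4635612795656939 tau6 -1.4151985198259354 33.32587879090778
tilt fix rotvec [0.001 0.003 0.   ]
```

```bash
python3 - <<'E'
from plan import *; from h import *
w=read_camera("wrist"); crop(w,"pics/w17.png",240,400,190,300,5)
s=read_camera("scene");crop(s,"pics/s9.png",190,290,140,220,8)
E
python3 q.py
```

```text
16.5 [513.804 329.751  72.54 ] [3.141 0.003 1.265] F [-0.671 -2.076  0.85 ] M [-0.366  0.074  0.074] j6 0.7719213306854877 0.46357750378115353 tau6 1.4814778044819832 33.643629036452424
tilt fix rotvec [0.    0.003 0.   ]
```

View pics/w17.png

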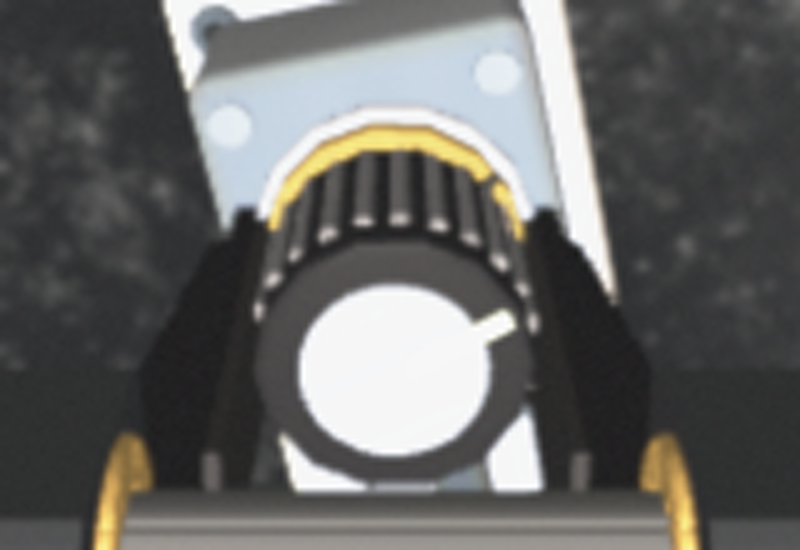

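View pics/s9.png

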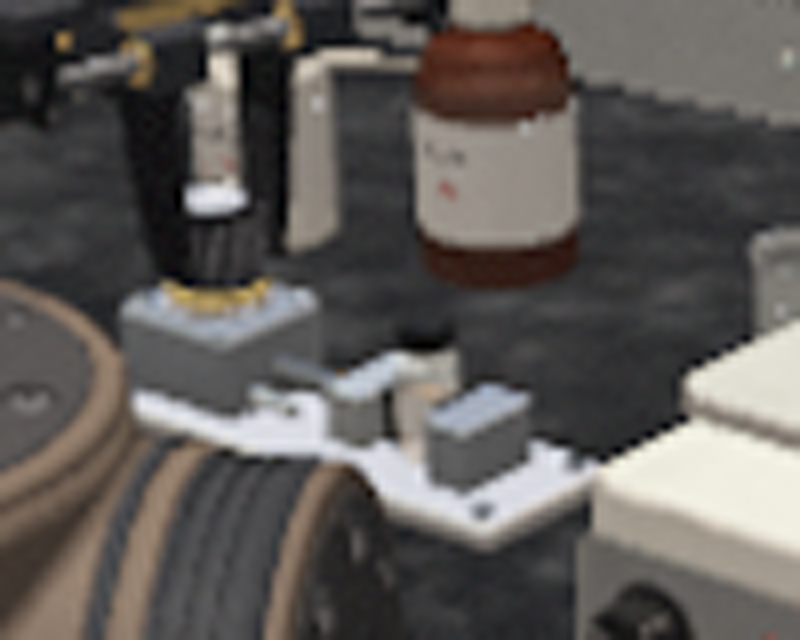

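Run:
```python
from plan import *; from h import *
np.set_printoptions(precision=2,suppress=True)
w=read_camera("wrist"); T=lambda a,b,z: onz(w,240+a/5,190+b/5,z)
c=T(394,370,83); m1=T(512,316,83); 
for z,(a,b) in [(51,(492,184)),(49,(496,190)),(51,(490,178))]:
    k=T(a,b,z)
    print(c,k-c,np.hypot(*(k-c)[:2]),"tick ang",np.arctan2(*(k-c)[1::-1]),"mark",np.arctan2(*(m1-c)[1::-1]), np.hypot(*(m1-c)[:2]))
```

```text
[513.44 331.55  83.  ] [ 15.95   5.83 -32.  ] 16.984397119170474 tick ang 0.3503208324274807 mark 0.1712533739959056 15.448998076065061
[513.44 331.55  83.  ] [ 16.13   3.96 -34.  ] 16.60394673593606 tick ang 0.24073006846782527 mark 0.1712533739959056 15.448998076065061
[513.44 331.55  83.  ] [ 15.94   6.76 -32.  ] 17.316114339461183 tick ang 0.4013422937270269 mark 0.1712533739959056 15.448998076065061
```

Run:
```python
from plan import *; from h import *
w=read_camera("wrist"); np.savez("w18.npz",**w)
a=dict(np.load("w15.npz")); b=w
f=lambda c,u0,v0: cv2.resize(c["img"][v0:v0+60,u0:u0+56,::-1],None,fx=7,fy=7,interpolation=cv2.INTER_CUBIC)
cv2.imwrite("pics/cmp.png",np.hstack([f(a,288,208),f(b,290,210)]))
```

```text
(no output)
```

View pics/cmp.png

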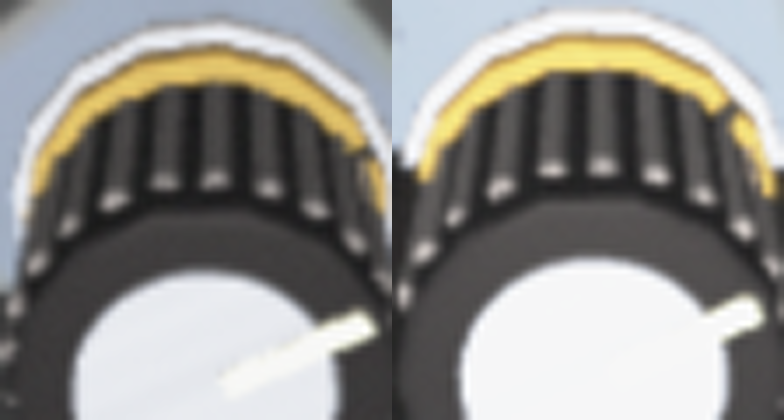

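Run:
```python
from plan import *; from h import *
for f,u0,v0,tk,mk,ct in [("w15",288,208,(368,155),(368,323),(206,388)),("w18",290,210,(335,108),(365,308),(202,377))]:
    w=dict(np.load(f+".npz")); P=lambda p,z:onz(w,u0+p[0]/7,v0+p[1]/7,z)
    c=P(ct,83); k=P(tk,50.5)-c; m=P(mk,83)-c
    A=lambda d:np.arctan2(d[1],d[0])
    # tick angle robust to centre: choose ring-axis shift along camera-radial so radius=18.5
    print(f,c,"tick",A(k),np.hypot(*k[:2]),"mark",A(m),np.hypot(*m[:2]),"slip",wrap(A(k)-A(m)))
```

```text
w15 [513.40739717 332.77336299  83.        ] tick 2.777112462010326 17.5206032130389 mark 2.767045799314296 14.826729412756999 slip 0.010066662696029738
w18 [513.50932296 331.62517755  83.        ] tick 0.3999762473958728 17.128769976269407 mark 0.14268474431778855 15.023486707986946 slip 0.25729150307808446
```

>>> play_rows(moves=[[0,0,0,0,0.002,0.09,25]])

```text
t: 16.7
eef_pos: [513.7, 329.7, 72.5]
tcp_rot: [3.141, 0.002, 1.182]
ft_force: [-1.2, -1.9, 1.7]
opening: 0.352
```

```bash
python3 q.py
```

```text
16.7 [513.682 329.749  72.532] [3.141 0.002 1.182] F [-1.235 -1.933  1.725] M [-0.437  0.214  0.221] j6 0.8529856176464888 0.4630635495697311 tau6 -2.2066839784383774 33.39904622264151
tilt fix rotvec [0.    0.002 0.   ]
```

Torque steady at ~0.22 N m: slipping plainly. Release.

>>> play_rows(moves=[[0,0,0,0,0,0,45],[0,0,0,0,0,0,60],[0,0,0,0,0,0,65],[0,0,0,0,0,0,65]])

```text
t: 17.1
eef_pos: [513.9, 330.3, 72.6]
tcp_rot: [3.141, 0.0, 1.194]
ft_force: [0.2, -0.3, -0.6]
opening: 0.621
```

```bash
python3 q.py;python3 - <<'E'
from plan import *; from h import *
w=read_camera("wrist"); np.savez("w19.npz",**w); crop(w,"pics/w19.png",240,400,190,300,5)
E
```

```text
17.1 [513.93  330.279  72.578] [3.141 0.    1.194] F [ 0.173 -0.32  -0.608] M [-0.102  0.086  0.035] j6 0.8409540892558142 0.46343077229968893 tau6 -0.004579142405418679 58.99873553287566
tilt fix rotvec [0.001 0.    0.   ]
```

View pics/w19.png

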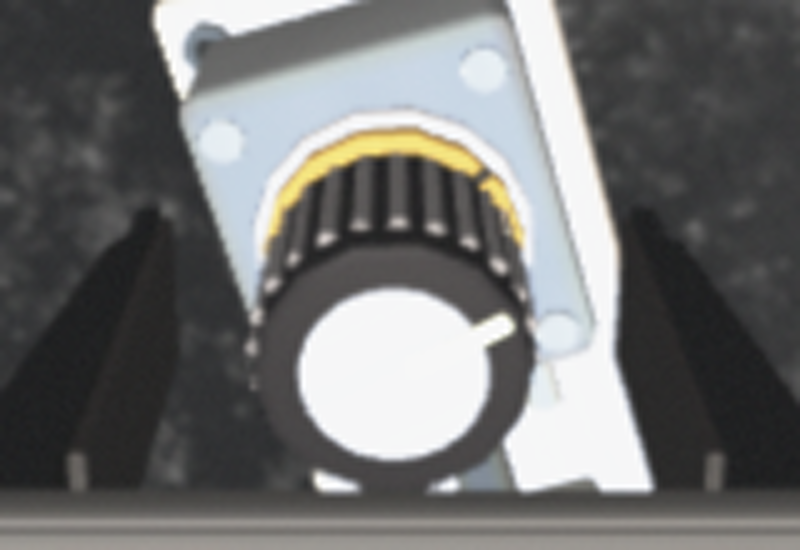

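Fingers free of the knob; marks apart (tick ~(483,178), mark tip ~(512,322) in the crop). Lift away and check all.

>>> play_rows(moves=[[0,0,-0.02,0,0,0,65],[0,0,-0.04,0,0,0,65],[0,0,-0.045,0,0,0,65],[0.03,0,-0.03,0,0,0,65],[0.04,0,0,0,0,0,65],[0,0,0,0,0,0,65],[0,0,0,0,0,0,65]])

```text
t: 17.85
eef_pos: [540.0, 397.1, 213.0]
tcp_rot: [-3.141, 0.0, 1.199]
ft_force: [-0.3, -0.1, 0.5]
opening: 0.648
```

```bash
python3 - <<'E'
from plan import *; from h import *
w=dict(np.load("w19.npz")); P=lambda p,z:onz(w,240+p[0]/5,190+p[1]/5,z)
c=P((394,374),83);k=P((483,178),50.5)-c;m=P((512,322),83)-c
print("slip",np.arctan2(k[1],k[0])-np.arctan2(m[1],m[0]))
s=read_camera("scene");crop(s,"pics/s20.png",190,290,140,220,8)
t=read_camera("top");crop(t,"pics/t20.png",190,450,150,250,3)
w=read_camera("wrist");cv2.imwrite("pics/w20.png",w["img"][:,:,::-1])
E
python3 q.py
```

```text
slip 0.2992867192592048
18.0 [539.659 396.172 212.397] [-3.14   0.002  1.198] F [0.65  1.013 0.365] M [-0.049  0.08  -0.001] j6 0.9074010653304716 0.5345932939241269 tau6 -0.00846605486003682 61.41387741248106
tilt fix rotvec [-0.001  0.002 -0.   ]
```

View pics/s20.png

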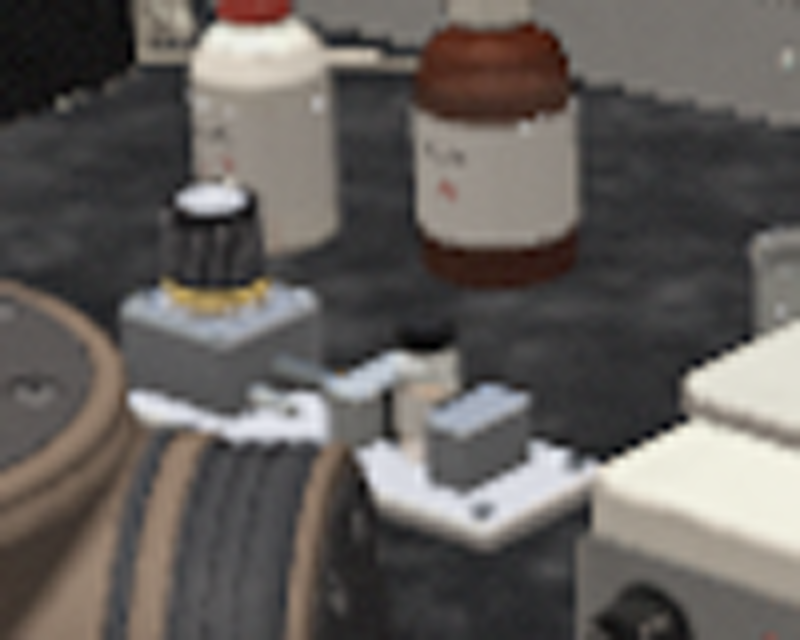

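View pics/w20.png

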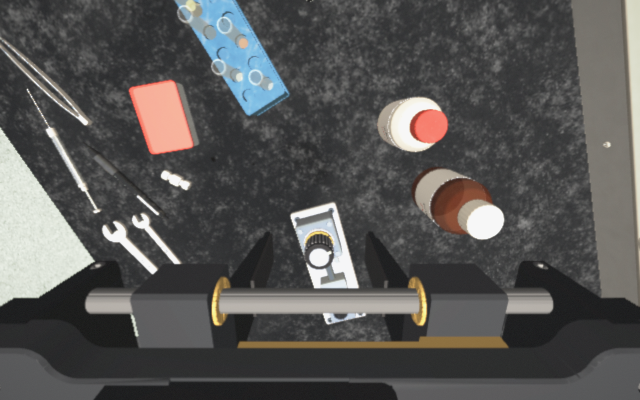

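View pics/t20.png

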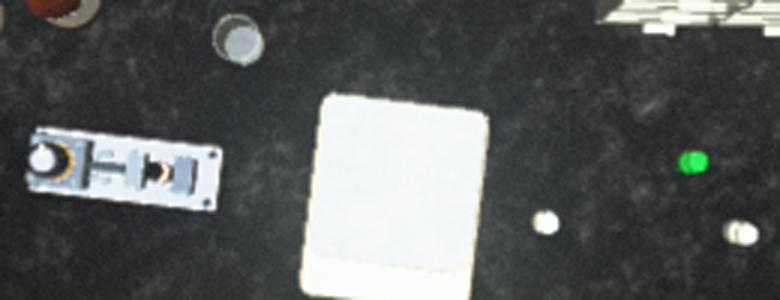

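```bash
python3 -c "
from cell import *
print(state()['qvel'].round(3)); print(job_done())"
```

```text
[-0.007 -0.002  0.003 -0.     0.001  0.002]
the job is handed in; nothing more can be done
None
```

The black-capped vial is clamped upright in the vise, and the job is handed in at about 18 s of the 64 s allowed.

- **Placing:** I stood the vial on the bed between the jaws. Contact at about 9 N confirmed it was seated before I let go.
- **Turning:** I turned the knob clockwise in one grip, about 2.7 rad in all. The free play ended at roughly 1.3 rad. After that the jaw could be seen closing on the vial.
- **Stopping:** The knob torque levelled off at about 0.20–0.22 N m, so the ratchet was slipping, and I stopped and let go. The task gives the slip torque as about 0.24 N m. The knob mark against the tick on the brass ring shows about 0.30 rad (17°) of slip. I judge that good to about ±0.05 rad; the same method read 0.01 rad at the start.
- **Last checks:** The vial is upright between the jaws, and the gripper is well clear, touching nothing. The white-capped vials, the green vial and the beaker show no sign of having been moved.
- **Differences:** The wrist camera placed the vise and knob 1–3 mm off the top view, which I corrected from close views. During the turn the hand drifted about 3 mm sideways, with side forces peaking at about 9 N. The torque readings had noise of about 0.03 N m.

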